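# Put the schematic tablet up on its fold-out stand

## Robot

A 6-joint arm with a two-finger parallel gripper is mounted at the origin on the work surface. World frame = base frame: x ahead of the robot, y to its left, z up, the work surface at z = 0. Lengths are in m, angles in rad, forces in N, time in s.
With the tool pointing down it reaches from about 0.325 to 0.775 m from the base axis. Payload 5.5 kg.
Tool frame: the origin (TCP) lies at the very end of the fingers, on their centre line; the grasp point (between the pads) lies env.hold_point_z behind it (env.hold_point_z is the distance from the TCP to the grasp point, in m); z points along the fingers, y is the direction in which the jaws open and shut (so a half turn about z gives the same grasp; the last joint's range is limited). The gripper opens to 85 mm and grips with 20 to 120 N. Pads are 22 mm wide; open, the fingers measure 114 mm over their backs; the gripper's body (76 mm by 85 mm) begins 54 mm behind the grasp point. The pads swing forward as they close: fully open they stand 13 mm farther back than shut.
Start: joints at [1.212, 0.091, 1.231, -0, 1.82, -0.057], TCP at [0.178, 0.573, 0.231] pointing down, gripper open.
Joint ranges: [-2.87, 2.87], [-0.86, 2.18], [0.17, 2.46], [-1.51, 4.65], [0.06, 2.69], [-2.65, 2.65]. Speed limits (rad/s): [2.57, 2.57, 3.01, 3.14, 3.14, 3.14].

## Interface

Orientations are given as a unit quaternion [x, y, z, w].
In Python, from cell import get_obs, viewer, env gives the robot as it stands.
- The arm moves only by the shell command python3 -m crank 'ROWS' [OPENING] [FORCE]. ROWS is JSON, a list of rows, each a list of 6 numbers: the shift along the tool's x, y, z as a fraction of full scale, then the turn, a rotation vector about the tool's x, y, z as a fraction of full scale. A call has 1 to 8 rows; each row shifts and turns the commanded pose from where the row before left it, along the tool's axes as they then stand; what a row does not reach is not made up. Full scale, the value 1, is 60 mm for a shift and 6 degrees for a turn. A row lasts 1/8 s, in which the tool goes at most 62.5 mm and 10.7 degrees, less where a joint would pass 70% of its speed; a pose out of reach is approached as far as the arm can. A call with a number of a shift or a turn outside -1 to 1 is refused whole. A call with a gripper value outside its range is refused whole. OPENING is the closure, from -1 (fully open) to 1 (shut), so that 0 is half open, set as the call begins (- or left out, the last holds). The fingers move at their own pace and stop on an object; FORCE is the grip in N (left out, the last holds). Time passes only in rows, so rows that do not move let the fingers close. It gives the time, the measured TCP pose, the force and the opening at its end, in the units of the state.
- get_obs(): the state, without advancing time (a new reading comes with each control period).
- viewer.capture(name): name is "scene" or "top"; returns a dict with "frame" (480x640x3 uint8, red, green, blue), "fx", "fy", "cx", "cy" (pixels), "cam_to_world" (4x4, takes a point from camera to world coordinates). Camera axes: x right, y down, z forward; pixel columns grow to the right and rows downward; lengths in m; the calibration is good to about 2 mm. A picture is of the moment at which its call begins. There is no depth.
- env.job_done(): hands the job in, once; it reports no verdict.
The state is a dict: "t": time; "q": joint angles; "qvel": joint speeds; "effort": joint torques, N m; "eef_pos": TCP position; "orientation": TCP orientation; "wrist_force": force on the tool from outside, world axes, zero at the start; "moment": the same for the moment, N m; "width": opening from 0.0 (shut) to 1.0 (fully open).
Only numpy, scipy, OpenCV 4.12 (cv2) and the standard library are available. Lean on these libraries where they do the work, as an engineer would, in place of code of your own. Each camera call takes 0.05 s, during which the arm holds its last target.

## Task

Set up the schematic tablet for the technician at the far side of the bench: first lay the white remote control from the folded stand in the blue tray, then swing the stand's prop up and over past its top until it stays open against its stop by itself. Only then draw the tablet out of the slanted charging rack and stand it gently on the stand, bottom edge behind the two orange lips, centred and square, its back leaning on the prop and its screen facing the stand's front (the side with the lips). Do not drop the remote or the tablet, and leave the tin, the bottle and the screwdriver where they are.

Things in the scene. Friction and masses are not known exactly. Their poses are not given: they have to be found in the camera images.
- stand: Tablet stand fixed on the bench: black steel base plate, x -105 to +30 mm, 180 mm wide (y), top 12 mm above the bench. Origin on the bench, z up, +x points to its front (lip side, roughly away from the robot), which the screen must face. Two lugs at x -50, y +-58 mm, 49 mm high, carry the prop's hinge. The tablet's bottom edge belongs on the plate between hinge and lips.
- lips (a point): midway between the stand's two orange lips, at their top rear edge (stand x +6, z 30 mm); each lip is 12 mm thick (x +6 to +18), y from 57 to 87 mm either side
- seat (a point): where the centre of the tablet's bottom edge face belongs (stand x -5, y 0, z 15 mm); standing there with its back on the open prop, the tablet leans back towards stand -x by about 30 degrees (0.50 to 0.60 rad) from vertical and its centre is near stand x -56, z 101 mm
- prop_bar (a point): middle of the prop's orange round cross bar, 12 mm diameter, 90 mm long along the stand's y, 100 mm from the hinge line. Folded it lies level, 45 mm above the bench at stand x +50 mm, 20 mm beyond the base plate's front edge, with only the bench below. Two 10 mm aluminium arms (y +-45 mm) join its ends to the hinge; between them is open space.
- prop (a joint): angle of the prop (rad): 0 folded flat (arms towards stand +x), pi/2 straight up, 2.0 open on its stop, leaning to stand -x. Bar at hinge + 100 mm x (cos q along stand x, sin q up). It weighs 0.25 kg and swings almost freely: let go before pi/2 it falls back flat, past pi/2 it falls on to its stop and stays.
- rack: grey slanted charging rack fixed on the bench, 172 mm wide (y), black foot plate; origin on the bench, z up. Its slot leans back towards its -x by 0.6 rad from vertical: up the slope from the tablet's bottom edge the back plate is 100 mm, the front wall 30, the side cheeks 50 mm; the slot is 18 mm thick, 158 wide. Rack and tray may stand on either side of the stand.
- tablet_center (a point): centre of the tablet: black plate with orange corners, 14 mm thick (own x, screen on +x), 150 mm wide (own y), 200 mm tall (own z, +z to the top edge), 0.35 to 0.52 kg. It starts in the rack's slot, leaning back 0.6 rad, screen to the front, its upper 100 mm free on both faces; it must be lifted out along the slope.
- prop_hinge (a point): centre of the prop's hinge line, fixed to the stand at x -50, y 0, z 45 mm; the hinge line runs along the stand's y
- tablet: the same tablet; origin at the centre of its bottom edge face, 100 mm along its own -z from its centre
- remote_center (a point): centre of the white remote control: a flat bar 40 mm wide (own x), 160 mm long (own y), 20 mm thick (own z up), 0.09 to 0.18 kg. It starts lying flat across the two arms of the folded prop, underside 50 mm above the bench.
- remote: the same remote; origin at the centre of its underside
- tray: blue open tray fixed on the bench, 130 mm (x) by 230 mm (y) outside, 30 mm high, walls 4 mm, floor about 4 mm; origin on the bench under its centre
- tin: bystander: small open steel tin, 68 mm across, 35 mm high, between robot and stand; origin at its underside
- flux: bystander: amber bottle, 48 mm across, 110 mm high; origin at its underside
- driver: bystander: screwdriver with red handle, 170 mm long, lying on the bench
Mind the look-alikes: they are no part of the job. Of the things like the tablet, leave any that is turquoise; of the rest the larger one is meant.

How it is judged:
On the way, in this order (a step that is already met when the one before it is completed fails the run):
1. the remote lies in the tray, let go (x of remote_center in the frame of tray between -0.055 and 0.055 m and y of remote_center in the frame of tray between -0.08 and 0.08 m and height (world z) of remote_center below 0.03 m and contact force between the fingers and remote below 0.1 N), for 0.2 s.
2. the prop stays open against its stop, let go (value of joint prop above 1.88 rad and contact force between each of the arm, the fingers and prop below 0.1 N), for 0.3 s.
3. the tablet is drawn out of the rack (distance between tablet and rack above 0.12 m and contact force between tablet and rack below 0.1 N), for 0.05 s.
At the end, for the whole second after the job is handed in: prop open past 1.88 rad and carrying the tablet's back; tablet at rest on the base plate behind the lips (underside centre below 26 mm), centred to 25 mm, square to 0.15 rad, leaning back, screen to the front; remote at rest in the tray (centre below 30 mm) (x of tablet_center in the frame of stand between -0.08 and -0.035 m and y of tablet_center in the frame of stand between -0.025 and 0.025 m and height (world z) of tablet_center between 0.085 and 0.112 m and x of tablet in the frame of stand between -0.03 and 0.006 m and height (world z) of tablet below 0.026 m and angle between tablet_center's own z axis and vertical below 0.75 rad and angle between tablet_center's own x axis and vertical below 1.3 rad and angle between the y axis of tablet_center and the y axis of stand, either way round below 0.15 rad and contact force between tablet and prop above 0.15 N and value of joint prop above 1.88 rad and linear speed of each of tablet, remote below 0.02 m/s and x of remote_center in the frame of tray between -0.055 and 0.055 m and y of remote_center in the frame of tray between -0.08 and 0.08 m and height (world z) of remote_center below 0.03 m); the robot touches nothing.
It fails at once if the tablet is dropped (falls freely faster than 0.7 m/s, about 25 mm) (linear speed of tablet above 0.7 m/s and contact force between the fingers and tablet below 0.1 N).
It fails at once if the remote is dropped (falls freely faster than 0.7 m/s, about 25 mm) (linear speed of remote above 0.7 m/s and contact force between the fingers and remote below 0.1 N).
It fails at once if the tin, bottle or screwdriver is moved by more than 30 mm (distance of any of tin, flux, driver from where it was at the start of the episode above 0.03 m).
It also fails if it takes over 72 s, if anything falls off the work surface, if the arm or the gripper's body presses on something with over 40 N, if the wrist force passes 120 N, or if a joint passes its speed limit or range.

## Working session

There is one attempt and no reset: what is moved stays moved. The work goes in short steps, Python scripts to look and compute and a shell command to move; the robot and the scene stay as the last step left them, time stands still between calls to the robot, and variables do not carry over. Pictures are saved under pics/ and viewed, and the job is handed in when it is done.

```bash
ls; mkdir -p pics
python3 - <<'E'
from cell import get_obs, viewer, env
import cv2
o=get_obs(); print(o); print(env.hold_point_z, [a for a in dir(env) if a[0]!='_'])
for n in ("scene","top"):
    c=viewer.capture(n); cv2.imwrite(f"pics/{n}0.png",c["frame"][:,:,::-1]); print(n,c["fx"],c["fy"],c["cx"],c["cy"],c["cam_to_world"])
E
```

```text
pics
{'t': 0.0, 'q': array([ 1.21229100e+00,  9.18906810e-02,  1.23190172e+00,  1.37054009e-05,
        1.81981030e+00, -5.67211580e-02]), 'qvel': array([-7.28609929e-04,  9.84899750e-07,  2.06420060e-03, -2.26884549e-04,
        1.62934554e-03,  2.33630040e-04]), 'effort': array([ 5.63065369e-04, -4.58745754e+01, -4.18014693e+01, -2.31992717e-04,
        1.22751095e-02, -2.80918073e-05]), 'eef_pos': array([0.17824263, 0.57261108, 0.23012289]), 'orientation': array([ 1.50318399e-01,  9.88637127e-01, -9.82068825e-04, -2.13660158e-04]), 'wrist_force': array([ 0.6191599 , -0.81963958,  0.44937874]), 'moment': array([ 0.03819108,  0.0116099 , -0.05318325]), 'width': 1.0012406674474597}
0.0187 ['PlanningError', 'hold_point_z', 'job_done']
scene 493.23585218299695 493.23585218299695 320.9204092101608 243.9950239553888 [[ 0.8135168   0.46466454 -0.34968169  0.93217668]
 [ 0.58153788 -0.64791667  0.49195292 -0.59978827]
 [ 0.00202848 -0.60356512 -0.79731113  1.23041832]
 [ 0.          0.          0.          1.        ]]
top 438.58697850846204 438.58697850846204 327.1631778514693 245.52809290206076 [[ 0.02011527 -0.99627106  0.0839009   0.35956905]
 [-0.99951194 -0.01803245  0.02550914  0.07094508]
 [-0.02390108 -0.08437307 -0.99614754  1.0719817 ]
 [ 0.          0.          0.          1.        ]]
```

View pics/scene0.png

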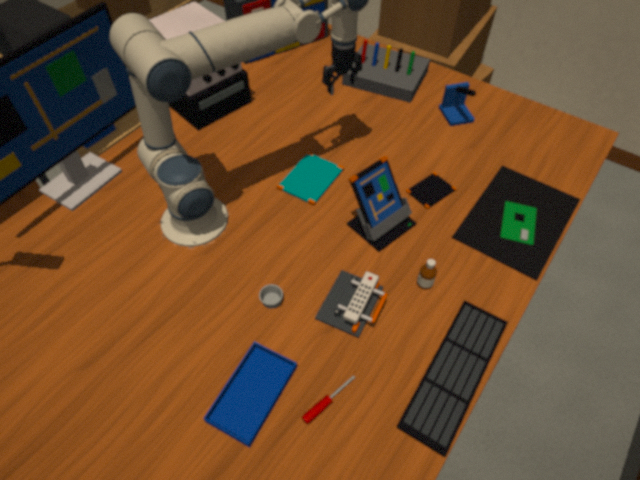

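View pics/top0.png

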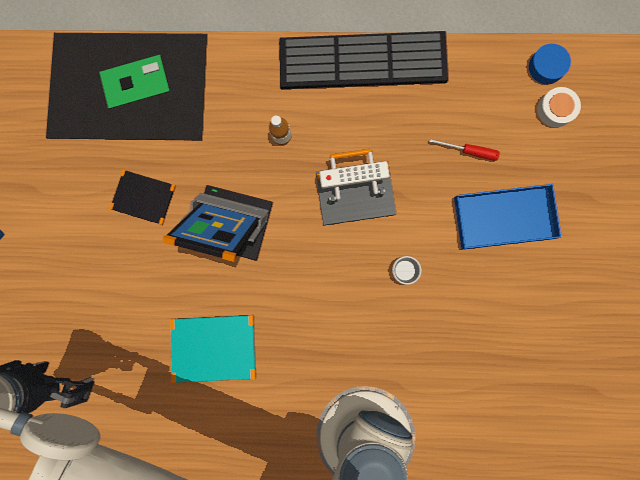

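The tablet-like things in the top view:
- Turquoise plate at (212,348), which must be left alone.
- Small black plate with orange corners lying at (144,196).
- Larger blue-screened plate in the rack at (215,228). This is the one meant: it isn't turquoise, it is the larger of the other two, and it sits in the slot.

I'll confirm it in enlarged crops.

Run:
```python
import cv2
t=cv2.imread("pics/top0.png"); s=cv2.imread("pics/scene0.png")
def crop(im,x0,y0,w,h,k,n):
    c=cv2.resize(im[y0:y0+h,x0:x0+w],None,fx=k,fy=k,interpolation=cv2.INTER_CUBIC)
    for i in range(0,w,10):
        cv2.putText(c,str(x0+i),(i*k,8),0,.3,(255,255,255),1); cv2.line(c,(i*k,10),(i*k,16),(255,255,255),1)
    for i in range(0,h,10):
        cv2.putText(c,str(y0+i),(0,i*k),0,.3,(255,255,255),1); cv2.line(c,(20,i*k),(26,i*k),(255,255,255),1)
    cv2.imwrite(n,c)
crop(t,300,140,110,95,7,"pics/c_stand.png")
crop(t,105,160,180,110,4,"pics/c_rack.png")
crop(s,300,250,110,95,7,"pics/c_stand_s.png")
crop(s,330,140,130,115,6,"pics/c_rack_s.png")
```

```text
(no output)
```

View pics/c_stand.png

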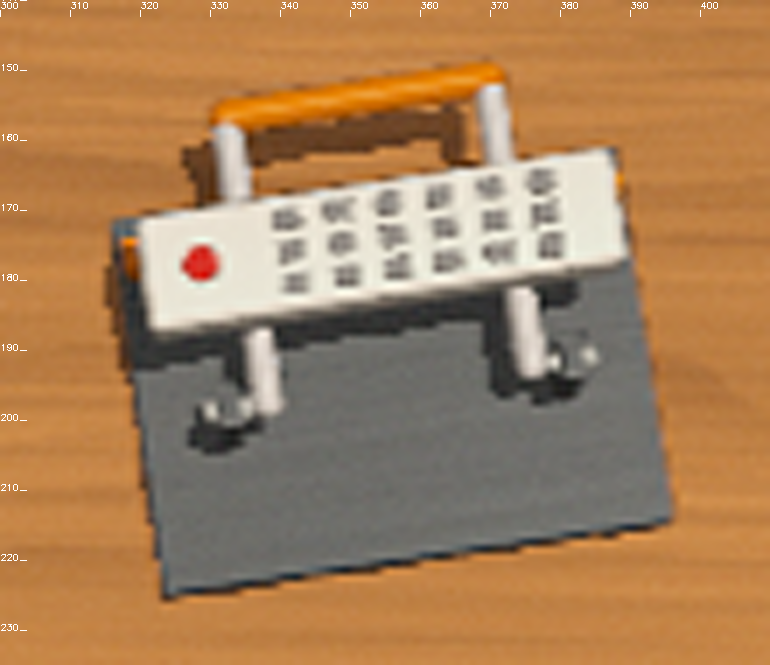

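View pics/c_rack.png

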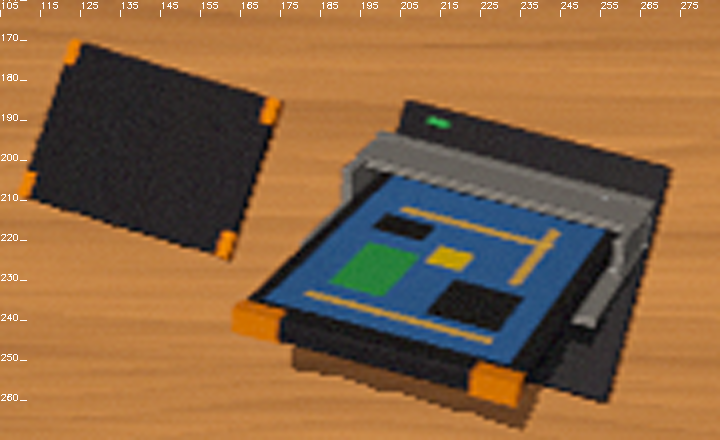

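View pics/c_stand_s.png

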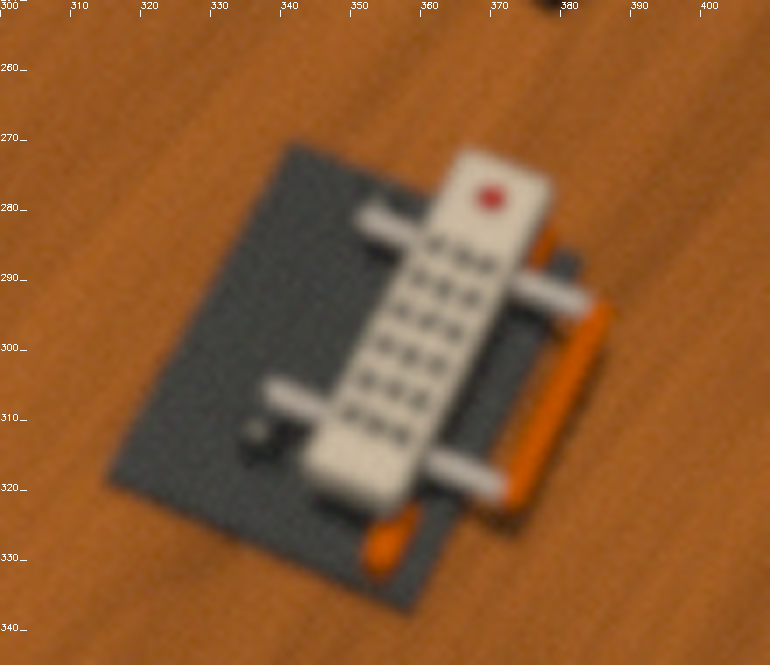

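View pics/c_rack_s.png

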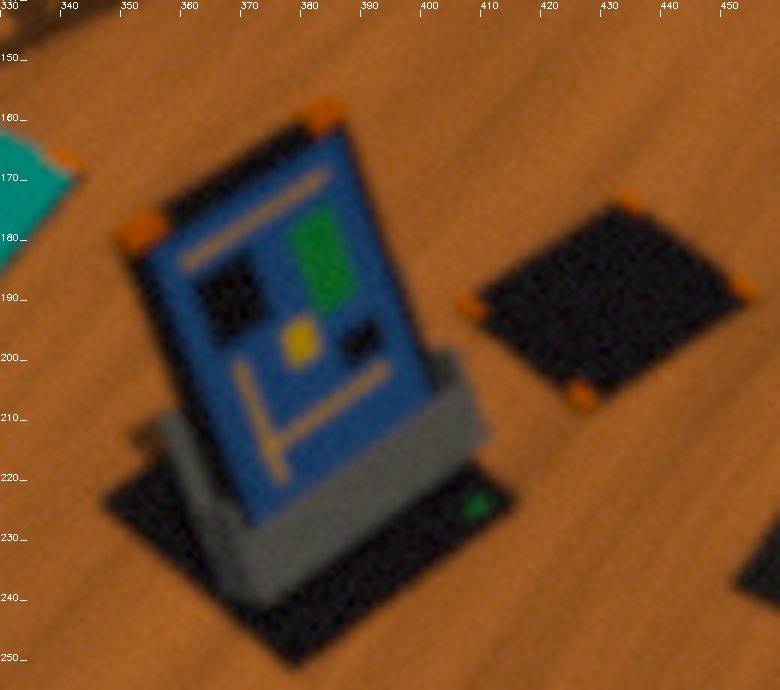

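```bash
cat > h.py <<'E'
import numpy as np
from scipy.optimize import least_squares
from scipy.spatial.transform import Rotation as R
CAM={"scene":(493.23585218299695,320.9204092101608,243.9950239553888,np.array([[ 0.8135168,0.46466454,-0.34968169,0.93217668],[0.58153788,-0.64791667,0.49195292,-0.59978827],[0.00202848,-0.60356512,-0.79731113,1.23041832],[0,0,0,1]])),
"top":(438.58697850846204,327.1631778514693,245.52809290206076,np.array([[0.02011527,-0.99627106,0.0839009,0.35956905],[-0.99951194,-0.01803245,0.02550914,0.07094508],[-0.02390108,-0.08437307,-0.99614754,1.0719817],[0,0,0,1]]))}
def proj(n,P):
    f,cx,cy,T=CAM[n]; p=(np.atleast_2d(P)-T[:3,3])@T[:3,:3]
    return np.c_[f*p[:,0]/p[:,2]+cx,f*p[:,1]/p[:,2]+cy]
def back(n,uv,z):
    f,cx,cy,T=CAM[n]; d=T[:3,:3]@np.array([(uv[0]-cx)/f,(uv[1]-cy)/f,1]); return T[:3,3]+d*(z-T[2,3])/d[2]
def T(x,y,z,yaw,lean=0):
    M=np.eye(4); M[:3,:3]=(R.from_euler('z',yaw)*R.from_euler('y',-lean)).as_matrix(); M[:3,3]=x,y,z; return M
def ap(M,P): return np.atleast_2d(P)@M[:3,:3].T+M[:3,3]
def fit(obs,mk,x0):
    def r(x):
        M=mk(x); return np.concatenate([(proj(n,ap(M,p))-uv).ravel() for n,p,uv in obs])
    s=least_squares(r,x0,loss='soft_l1'); return s.x,np.abs(r(s.x)).round(1)
E
cat > m.py <<'E'
from h import *
np.set_printoptions(precision=4,suppress=True)
t=lambda X,Y:(300+X/7,140+Y/7); s=lambda X,Y:(300+X/7,250+Y/7)
mm=lambda *a:np.array(a)/1000
ob=[("top",mm(-105,90,12),t(165,597)),("top",mm(-105,-90,12),t(672,521)),("top",mm(30,-90,12),t(614,148)),("top",mm(30,90,12),t(113,222)),
("scene",mm(-105,90,12),s(292,143)),("scene",mm(-105,-90,12),s(108,480)),("scene",mm(30,-90,12),s(412,612)),
("top",mm(50,45,45),t(222,110)),("top",mm(50,-45,45),t(498,75))]
print("stand",*fit(ob,lambda x:T(x[0],x[1],0,x[2]),[.5,0,0]))
ob=[("top",mm(20,80,20),t(140,222)),("top",mm(20,-80,20),t(610,148)),("top",mm(-20,80,20),t(155,328)),("top",mm(-20,-80,20),t(628,258)),
("scene",mm(20,80,20),s(552,180)),("scene",mm(-20,80,20),s(465,148)),("scene",mm(-20,-80,20),s(305,462)),("scene",mm(20,-80,20),s(390,490))]
print("remote",*fit(ob,lambda x:T(x[0],x[1],x[3],x[2]),[.55,0,0,.05]))
ob=[("top",mm(65,115,30),(454,196)),("top",mm(65,-115,30),(551,185)),("top",mm(-65,-115,30),(560,239)),("top",mm(-65,115,30),(460,249))]
print("tray",*fit(ob,lambda x:T(x[0],x[1],0,x[2]),[.5,-.3,0]))
t=lambda X,Y:(105+X/4,160+Y/4); s=lambda X,Y:(330+X/6,140+Y/6)
ob=[("top",mm(7,75,100),t(236,302)),("top",mm(7,-75,100),t(526,368)),("top",mm(-7,75,100),t(232,327)),("top",mm(-7,-75,100),t(521,404)),
("scene",mm(7,75,100),s(348,122)),("scene",mm(7,-75,100),s(135,260)),("scene",mm(-7,75,100),s(338,95)),("scene",mm(-7,-75,100),s(117,233))]
for L in (None,.6):
  print("tablet c",*fit(ob,lambda x:T(x[0],x[1],x[2],x[3],x[4] if L is None else L),[.5,.3,.12,0,.6]))
for n,uv in (("tin",(406,270)),("flux",(281,135)),("driver tip",(430,142)),("driver end",(498,155)),("dr",(463,150))): print(n,back("top",uv,.02))
E
python3 m.py
```

```text
stand [0.6187 0.0366 0.1653] [0.1 0.9 0.7 0.9 0.3 1.4 0.6 1.1 1.4 0.9 2.1 1.  1.1 0.4 0.6 0.5 1.6 0.1]
remote [0.6133 0.037  0.1656 0.0482] [1.  1.4 0.2 1.  0.7 0.2 0.  0.  0.6 0.4 1.2 0.2 1.8 0.3 0.2 1.6]
tray [ 0.5228 -0.3262  0.1242] [0.3 0.6 0.3 0.1 1.2 0.1 1.4 0.4]
tablet c [ 0.3988  0.361   0.0912 -0.2167 -0.2921] [1.2 0.3 0.9 0.1 0.3 0.4 1.8 2.6 0.9 0.8 0.6 0.1 2.3 0.4 0.7 0.9]
tablet c [ 0.4824  0.3433  0.1028 -0.2142  0.6   ] [0.  0.2 1.8 0.2 1.  0.6 1.  3.  0.9 2.1 0.6 1.4 2.2 2.3 0.4 2.9]
tin [ 0.393  -0.0914  0.02  ]
flux [0.7197 0.2173 0.02  ]
driver tip [ 0.7065 -0.1483  0.02  ]
driver end [ 0.6762 -0.3125  0.02  ]
dr [ 0.6875 -0.2282  0.02  ]
```

```bash
cat >> h.py <<'E'
def now():
    from cell import get_obs
    o=get_obs(); return o
def down(yang):  # tool down, tool y at world angle yang
    y=np.array([np.cos(yang),np.sin(yang),0]); z=np.array([0,0,-1.]); return np.c_[np.cross(y,z),y,z]
def plan(P,Rt,n,P0=None,R0=None):
    o=now(); P0=np.array(o['eef_pos']) if P0 is None else P0; R0=R.from_quat(o['orientation']).as_matrix() if R0 is None else R0
    rv=R.from_matrix(R0.T@Rt).as_rotvec(); Rk=R0; d=(np.array(P)-P0)/n; rows=[]
    for k in range(n):
        rows.append(np.r_[Rk.T@d/.06, np.degrees(rv)/n/6].round(3).tolist()); Rk=Rk@R.from_rotvec(rv/n).as_matrix()
    print("from",P0.round(4),"to",np.round(P,4),"rot deg",np.degrees(rv).round(1))
    for i in range(0,n,8): print(rows[i:i+8])
ST=T(.6187,.0366,0,.1655); TR=T(.5228,-.3262,0,.1242); TB=T(.4824,.3433,.1028,-.2142,.6)
E
python3 - <<'E'
from h import *
plan([.6133,.037,.14],down(.1655),14)
E
```

```text
from [0.1783 0.5727 0.2302] to [0.6133 0.037  0.14  ] rot deg [-0.1  0.1 63.2]
[[-0.684, -0.455, 0.108, -0.001, 0.001, 0.753], [-0.718, -0.399, 0.108, -0.001, 0.001, 0.753], [-0.747, -0.342, 0.108, -0.001, 0.001, 0.753], [-0.772, -0.282, 0.108, -0.001, 0.001, 0.753], [-0.791, -0.22, 0.108, -0.001, 0.001, 0.753], [-0.806, -0.157, 0.108, -0.001, 0.001, 0.753], [-0.816, -0.093, 0.108, -0.001, 0.001, 0.753], [-0.821, -0.029, 0.108, -0.001, 0.001, 0.753]]
[[-0.821, 0.036, 0.108, -0.001, 0.001, 0.753], [-0.815, 0.1, 0.108, -0.001, 0.001, 0.753], [-0.805, 0.164, 0.107, -0.001, 0.001, 0.753], [-0.789, 0.227, 0.107, -0.001, 0.001, 0.753], [-0.769, 0.289, 0.107, -0.001, 0.001, 0.753], [-0.744, 0.348, 0.107, -0.001, 0.001, 0.753]]
```

```bash
python3 -m crank '[[-0.68,-0.45,-0.2,0,0,0.75],[-0.72,-0.4,-0.2,0,0,0.75],[-0.75,-0.34,-0.2,0,0,0.75],[-0.77,-0.28,-0.2,0,0,0.75],[-0.79,-0.22,-0.2,0,0,0.75],[-0.81,-0.16,-0.2,0,0,0.75],[-0.82,-0.09,-0.1,0,0,0.75],[-0.82,-0.03,0,0,0,0.75]]' -0.4; python3 -m crank '[[-0.82,0.04,0.2,0,0,0.75],[-0.81,0.1,0.3,0,0,0.75],[-0.8,0.16,0.4,0,0,0.75],[-0.79,0.23,0.5,0,0,0.75],[-0.77,0.29,0.5,0,0,0.75],[-0.74,0.35,0.3,0,0,0.75],[0,0,0,0,0,0]]'
python3 - <<'E'
from h import *
plan([.6133,.037,.041],down(.1655),6)
from cell import viewer
import cv2
c=viewer.capture("top"); cv2.imwrite("pics/t1.png",cv2.resize(c["frame"][120:260,250:450,::-1],None,fx=4,fy=4))
E
```

```text
t: 1.1
eef_pos: [0.4285, 0.266, 0.3096]
orientation: [0.45, 0.893, 0.0, 0.0]
wrist_force: [0.3, -0.4, -0.6]
width: 0.692
t: 1.98
eef_pos: [0.6146, 0.0362, 0.1729]
orientation: [0.646, 0.763, -0.002, -0.002]
wrist_force: [0.3, 0.1, -0.6]
width: 0.703
from [0.6146 0.0362 0.1729] to [0.6133 0.037  0.041 ] rot deg [-0.4 -0.  -0. ]
[[0.003, -0.001, 0.367, -0.01, -0.0, -0.001], [0.003, -0.001, 0.367, -0.01, -0.0, -0.001], [0.003, -0.002, 0.367, -0.01, -0.0, -0.001], [0.003, -0.002, 0.367, -0.01, -0.0, -0.001], [0.003, -0.002, 0.367, -0.01, -0.0, -0.001], [0.003, -0.003, 0.366, -0.01, -0.0, -0.001]]
```

View pics/t1.png

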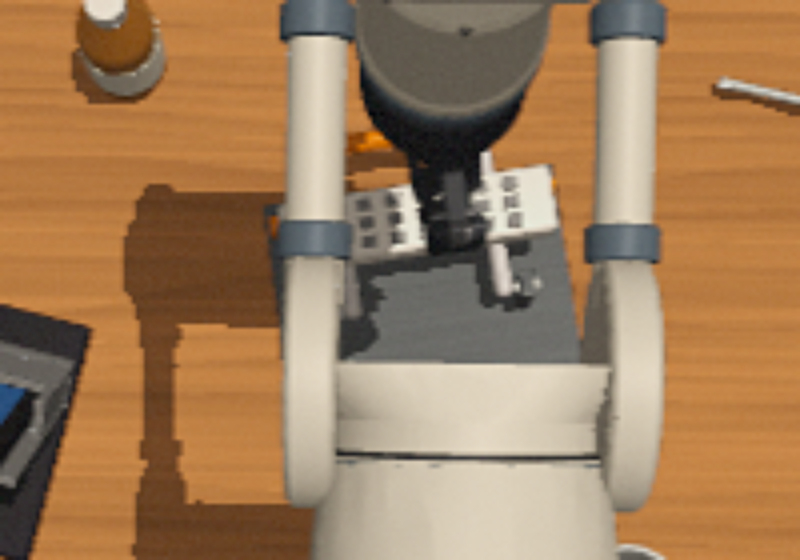

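The gripper is over the middle of the remote, with its jaws across the 40 mm width. I'll descend now.

```bash
python3 -m crank '[[0,0,0.4,0,0,0],[0,0,0.4,0,0,0],[0,0,0.4,0,0,0],[0,0,0.4,0,0,0],[0,0,0.3,0,0,0],[0,0,0.2,0,0,0],[0.02,-0.01,0.1,-0.05,0,0],[0,0,0,0,0,0]]'; python3 -m crank '[[0,0,0,0,0,0],[0,0,0,0,0,0],[0,0,0,0,0,0],[0,0,0,0,0,0]]' 1 40
python3 - <<'E'
from h import *
from cell import viewer
import cv2
c=viewer.capture("scene"); cv2.imwrite("pics/s1.png",cv2.resize(c["frame"][220:360,270:440,::-1],None,fx=4,fy=4))
E
```

```text
t: 3.02
eef_pos: [0.6138, 0.0404, 0.0454]
orientation: [0.645, 0.764, 0.002, 0.002]
wrist_force: [0.8, 0.3, 0.0]
width: 0.703
t: 3.52
eef_pos: [0.6146, 0.0402, 0.0465]
orientation: [0.645, 0.764, 0.003, 0.002]
wrist_force: [-0.3, 0.9, 5.7]
width: 0.462
```

View pics/s1.png

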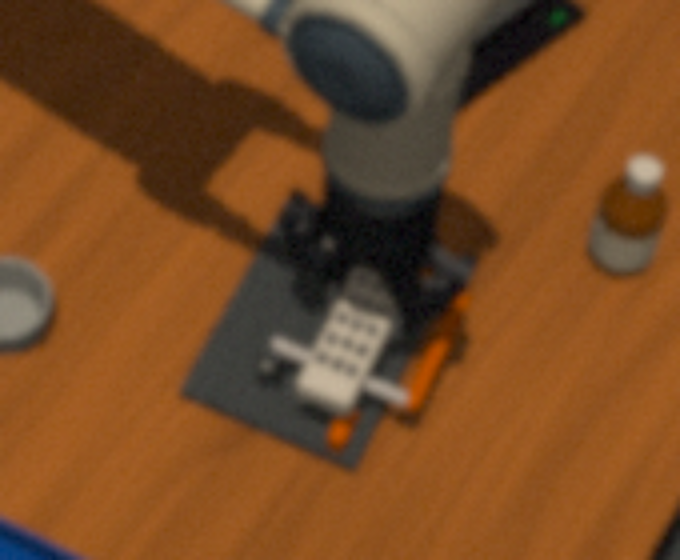

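Width 0.462 × 85 mm is about 39 mm, so the remote is held. Lifting, then planning the move to the tray.

```bash
python3 -m crank '[[0,0,-0.1,0,0,0],[0,0,-0.3,0,0,0],[0,0,-0.5,0,0,0],[0,0,-0.5,0,0,0],[0,0,-0.3,0,0,0],[0,0,0,0,0,0]]'
python3 - <<'E'
from h import *
plan([.5228,-.3262,.10],down(.1242),10)
E
```

```text
t: 4.32
eef_pos: [0.6142, 0.0401, 0.1494]
orientation: [0.645, 0.764, 0.003, 0.003]
wrist_force: [-0.0, -0.9, -2.7]
width: 0.457
from [0.6142 0.0401 0.1494] to [ 0.5228 -0.3262  0.1   ] rot deg [0.5 0.  2.6]
[[-0.576, -0.254, 0.08, 0.008, 0.0, 0.043], [-0.577, -0.251, 0.081, 0.008, 0.0, 0.043], [-0.578, -0.248, 0.081, 0.008, 0.0, 0.043], [-0.579, -0.246, 0.081, 0.008, 0.0, 0.043], [-0.581, -0.243, 0.081, 0.008, 0.0, 0.043], [-0.582, -0.24, 0.081, 0.008, 0.0, 0.043], [-0.583, -0.238, 0.082, 0.008, 0.0, 0.043], [-0.584, -0.235, 0.082, 0.008, 0.0, 0.043]]
[[-0.585, -0.232, 0.082, 0.008, 0.0, 0.043], [-0.586, -0.229, 0.082, 0.008, 0.0, 0.043]]
```

```bash
python3 -m crank '[[-0.4,-0.18,0,0.01,0,0.04],[-0.58,-0.25,0.05,0.01,0,0.04],[-0.58,-0.25,0.08,0.01,0,0.04],[-0.58,-0.25,0.08,0.01,0,0.04],[-0.58,-0.24,0.08,0.01,0,0.04],[-0.58,-0.24,0.08,0.01,0,0.04],[-0.58,-0.24,0.08,0.01,0,0.04],[-0.58,-0.24,0.08,0.01,0,0.04]]';python3 -m crank '[[-0.58,-0.23,0.08,0,0,0.04],[-0.5,-0.2,0.08,0,0,0.04],[-0.25,-0.1,0.08,0,0,0.02],[0,0,0.2,0,0,0],[0,0,0,0,0,0]]'
python3 - <<'E'
from h import *
plan([.5228,-.3262,.015],down(.1242),4)
from cell import viewer
import cv2
c=viewer.capture("top"); cv2.imwrite("pics/t2.png",cv2.resize(c["frame"][150:290,410:610,::-1],None,fx=4,fy=4))
c=viewer.capture("scene"); cv2.imwrite("pics/s2.png",cv2.resize(c["frame"][300:460,160:360,::-1],None,fx=4,fy=4))
E
```

```text
t: 5.32
eef_pos: [0.5413, -0.2425, 0.1131]
orientation: [0.657, 0.753, -0.002, -0.003]
wrist_force: [0.4, 0.6, -2.0]
width: 0.461
t: 5.95
eef_pos: [0.5209, -0.3233, 0.0867]
orientation: [0.661, 0.75, -0.001, -0.003]
wrist_force: [0.2, 0.1, -1.6]
width: 0.459
from [ 0.5209 -0.3233  0.0867] to [ 0.5228 -0.3262  0.015 ] rot deg [-0.3 -0.2  0.1]
[[-0.014, 0.008, 0.298, -0.013, -0.007, 0.005], [-0.014, 0.007, 0.298, -0.013, -0.007, 0.005], [-0.013, 0.007, 0.299, -0.013, -0.007, 0.005], [-0.013, 0.007, 0.299, -0.013, -0.007, 0.005]]
```

View pics/t2.png

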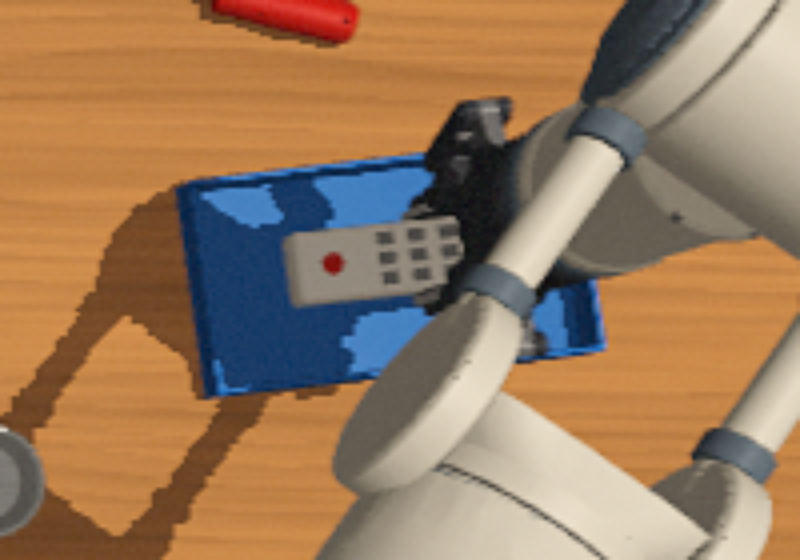

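View pics/s2.png

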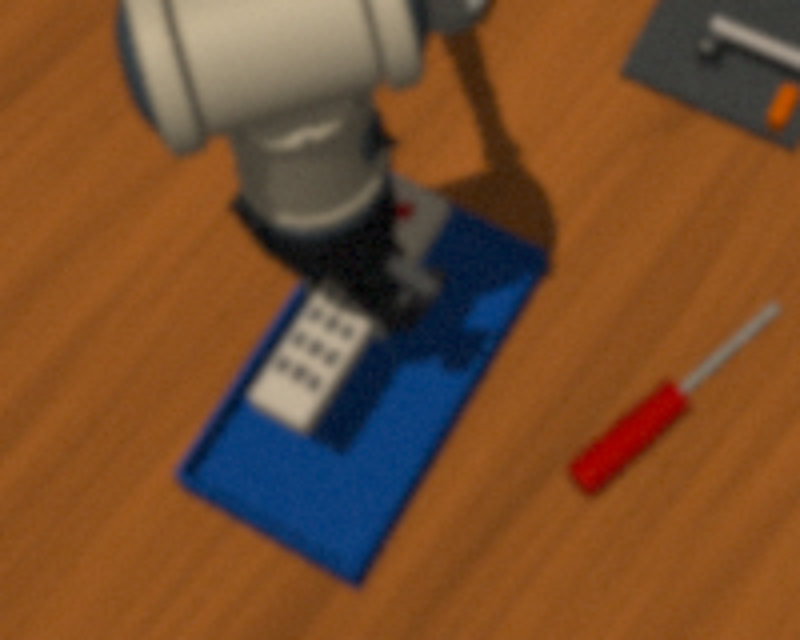

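```bash
python3 -m crank '[[-0.02,0,0.3,0,0,0],[-0.02,0,0.4,0,0,0],[0,0,0.3,0,0,0],[0,0,0.2,0,0,0],[0,0,0.1,0,0,0],[0,0,0.03,0,0,0],[0,0,0,0,0,0]]'
```

```text
t: 6.92
eef_pos: [0.5218, -0.3277, 0.0099]
orientation: [0.661, 0.75, -0.001, -0.0]
wrist_force: [-0.1, -0.9, -1.9]
width: 0.461
```

```bash
python3 -m crank '[[0,0,0.05,0,0,0],[0,0,0.05,0,0,0],[0,0,0,0,0,0]]';python3 -m crank '[[0,0,0.03,0,0,0],[0,0,0,0,0,0]]'
```

```text
t: 7.3
eef_pos: [0.5214, -0.3274, 0.003]
orientation: [0.661, 0.75, -0.001, -0.001]
wrist_force: [-0.3, -0.6, -2.4]
width: 0.458
t: 7.55
eef_pos: [0.5216, -0.3275, 0.0027]
orientation: [0.661, 0.75, -0.001, -0.001]
wrist_force: [-2.5, 1.7, 4.5]
width: 0.463
```

Contact: the force went from -2.4 to +4.5 N. Releasing gently.

```bash
python3 -m crank '[[0,0,0,0,0,0],[0,0,0,0,0,0],[0,0,0,0,0,0],[0,0,-0.1,0,0,0],[0,0,-0.3,0,0,0],[0,0,-0.6,0,0,0],[0,0,-0.8,0,0,0],[0,0,-0.6,0,0,0]]' -0.4
python3 - <<'E'
from h import *
bar=ap(ST,[.05,0,.045])[0]; print(bar)
plan(bar+[0,0,.085],down(.1655),10)
E
```

```text
t: 8.55
eef_pos: [0.5224, -0.3278, 0.1498]
orientation: [0.661, 0.75, -0.001, 0.001]
wrist_force: [1.1, 0.4, 0.2]
width: 0.7
[0.66801681 0.04483728 0.045     ]
from [ 0.5224 -0.3278  0.1498] to [0.668  0.0448 0.13  ] rot deg [-0.   0.2 -2.3]
[[0.586, 0.318, 0.031, -0.0, 0.003, -0.038], [0.585, 0.321, 0.031, -0.0, 0.003, -0.038], [0.583, 0.323, 0.032, -0.0, 0.003, -0.038], [0.582, 0.325, 0.032, -0.0, 0.003, -0.038], [0.581, 0.328, 0.032, -0.0, 0.003, -0.038], [0.579, 0.33, 0.032, -0.0, 0.003, -0.038], [0.578, 0.332, 0.032, -0.0, 0.003, -0.038], [0.577, 0.335, 0.032, -0.0, 0.003, -0.038]]
[[0.575, 0.337, 0.033, -0.0, 0.003, -0.038], [0.574, 0.339, 0.033, -0.0, 0.003, -0.038]]
```

```bash
python3 -m crank '[[0.58,0.32,0.03,0,0,-0.04],[0.58,0.32,0.03,0,0,-0.04],[0.58,0.32,0.03,0,0,-0.04],[0.58,0.32,0.03,0,0,-0.04],[0.58,0.33,0.03,0,0,-0.04],[0.58,0.33,0.03,0,0,-0.04],[0.58,0.33,0.03,0,0,-0.04],[0.58,0.33,0.03,0,0,-0.04]]' 0;python3 -m crank '[[0.58,0.33,0.03,0,0,-0.04],[0.58,0.33,0.03,0,0,-0.04],[0,0,0,0,0,0]]'
python3 - <<'E'
from h import *
from cell import viewer
import cv2
bar=ap(ST,[.05,0,.045])[0]; print(bar)
plan(bar+[0,0,-.018],down(.1655),5)
c=viewer.capture("scene"); cv2.imwrite("pics/s3.png",cv2.resize(c["frame"][250:440,210:440,::-1],None,fx=3.4,fy=3))
c=viewer.capture("top"); cv2.imwrite("pics/t3.png",cv2.resize(c["frame"][100:280,300:580,::-1],None,fx=2.8,fy=2.8))
E
```

```text
t: 9.55
eef_pos: [0.6381, -0.0287, 0.1324]
orientation: [0.649, 0.761, -0.001, -0.0]
wrist_force: [-0.2, -0.2, 0.7]
width: 0.498
t: 9.93
eef_pos: [0.6659, 0.048, 0.1279]
orientation: [0.644, 0.765, -0.0, -0.001]
wrist_force: [-0.0, -0.6, -0.5]
width: 0.502
[0.66801681 0.04483728 0.045     ]
from [0.6659 0.048  0.1279] to [0.668  0.0448 0.027 ] rot deg [-0.1 -0.   0.3]
[[-0.012, 0.006, 0.336, -0.004, -0.001, 0.011], [-0.012, 0.006, 0.336, -0.004, -0.001, 0.011], [-0.012, 0.006, 0.336, -0.004, -0.001, 0.011], [-0.012, 0.005, 0.336, -0.004, -0.001, 0.011], [-0.012, 0.005, 0.336, -0.004, -0.001, 0.011]]
```

View pics/s3.png

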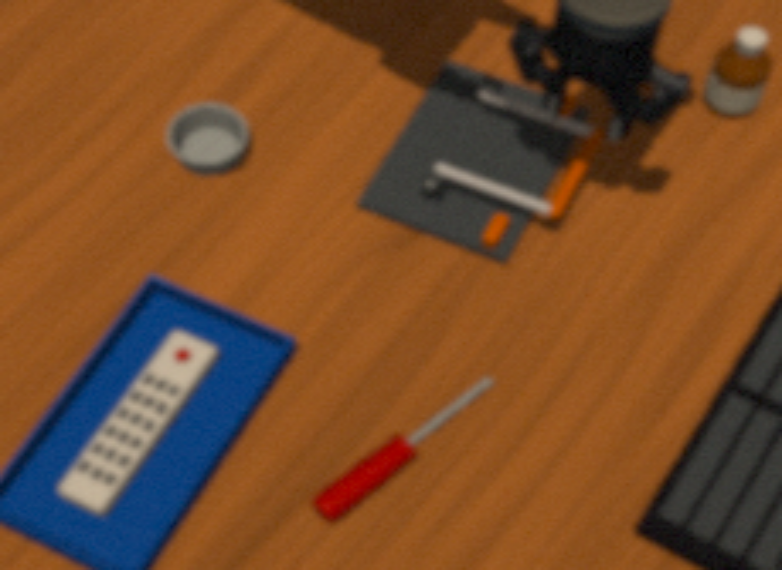

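View pics/t3.png

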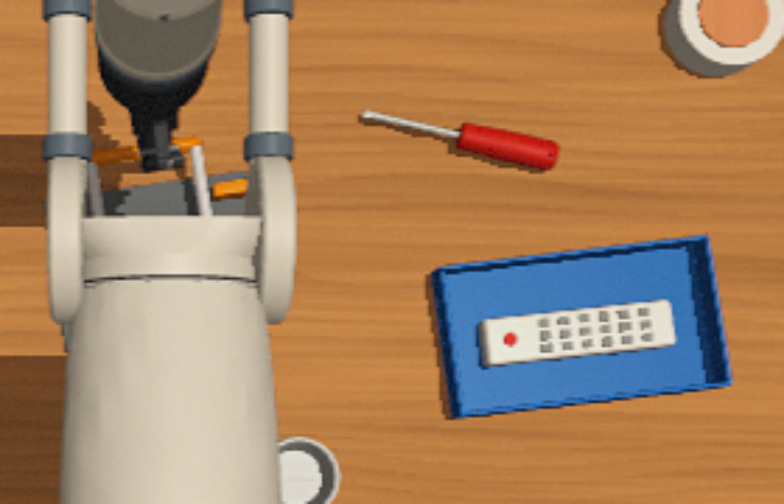

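The remote lies flat and centred in the tray, and the gripper is above the bar. I'll descend and grip the bar lightly.

```bash
python3 -m crank '[[-0.01,0.01,0.4,0,0,0],[-0.01,0.01,0.4,0,0,0],[-0.01,0.01,0.4,0,0,0],[-0.01,0,0.3,0,0,0],[-0.01,0,0.15,0,0,0.03],[0,0,0.03,0,0,0],[0,0,0,0,0,0]]'; python3 -m crank '[[0,0,0,0,0,0],[0,0,0,0,0,0],[0,0,0,0,0,0],[0,0,0,0,0,0]]' 1 25
python3 - <<'E'
from h import *
o=now(); print(o['eef_pos'],o['wrist_force'],o['width']*85); M=np.linalg.inv(ST); print(ap(M,o['eef_pos']))
E
```

```text
t: 10.9
eef_pos: [0.6678, 0.0423, 0.027]
orientation: [0.647, 0.763, -0.001, -0.001]
wrist_force: [-0.3, -0.1, -0.1]
width: 0.5
t: 11.4
eef_pos: [0.668, 0.0425, 0.0269]
orientation: [0.647, 0.763, -0.0, -0.0]
wrist_force: [2.5, 0.9, 3.3]
width: 0.129
[0.66800103 0.0425444  0.02691031] [2.46794822 0.91671123 3.25253065] 10.934371340876432
[[ 0.0496067  -0.00225894  0.02691031]]
```

Run:
```python
import numpy as np
q=np.linspace(0,1.98,17); print(np.c_[np.diff(np.cos(q)),-np.diff(np.sin(q))].__mul__(100/60).round(3).tolist())
```

```text
[[-0.013, -0.206], [-0.038, -0.203], [-0.063, -0.196], [-0.087, -0.187], [-0.109, -0.175], [-0.13, -0.16], [-0.148, -0.143], [-0.165, -0.124], [-0.179, -0.102], [-0.19, -0.079], [-0.199, -0.055], [-0.204, -0.03], [-0.206, -0.005], [-0.205, 0.021], [-0.201, 0.046], [-0.194, 0.07]]
```

```bash
python3 -m crank '[[0,-0.013,-0.206,0,0,0],[0,-0.038,-0.203,0,0,0],[0,-0.063,-0.196,0,0,0],[0,-0.087,-0.187,0,0,0],[0,0,0,0,0,0]]'
python3 - <<'E'
from h import *
o=now(); print(o['eef_pos'],o['wrist_force'],o['width']*85); M=np.linalg.inv(ST); p=ap(M,o['eef_pos'])[0]; print(p, p[0]+.05,p[2]+.018-.045)
from cell import viewer
import cv2
c=viewer.capture("scene"); cv2.imwrite("pics/s4.png",cv2.resize(c["frame"][220:360,270:440,::-1],None,fx=4,fy=4))
E
```

```text
t: 12.02
eef_pos: [0.6571, 0.0407, 0.0753]
orientation: [0.647, 0.763, 0.001, 0.001]
wrist_force: [7.6, 1.6, 1.6]
width: 0.127
[0.65709098 0.04074453 0.07525758] [7.56546263 1.58388494 1.60615101] 10.761557254182929
[ 0.0385492  -0.00223684  0.07525758] 0.08854919862190087 0.04825757731863013
```

View pics/s4.png

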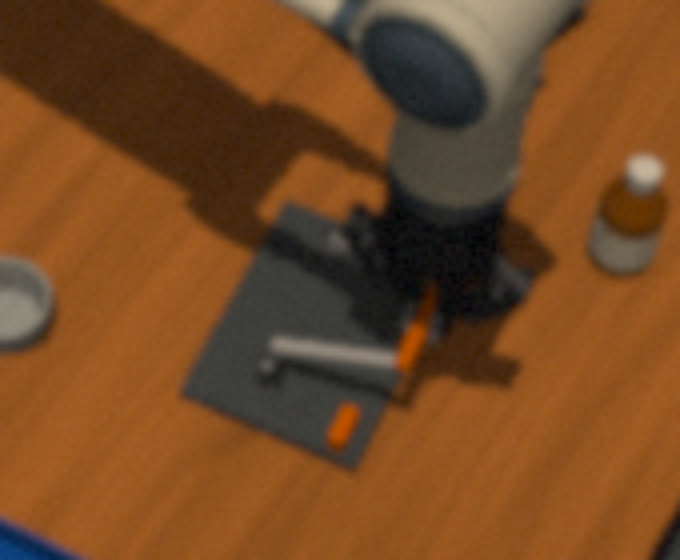

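The prop is rising with the gripper, with a small pull (about 7 N). I'll continue along the arc.

```bash
python3 -m crank '[[0,-0.109,-0.175,0,0,0],[0,-0.13,-0.16,0,0,0],[0,-0.148,-0.143,0,0,0],[0,-0.165,-0.124,0,0,0],[0,-0.179,-0.102,0,0,0],[0,-0.19,-0.079,0,0,0],[0,0,0,0,0,0]]'
python3 - <<'E'
from h import *
o=now(); print(o['eef_pos'],o['wrist_force'],o['width']*85); M=np.linalg.inv(ST); p=ap(M,o['eef_pos'])[0]; print(p, p[0]+.05,p[2]+.018-.045)
E
```

```text
t: 12.95
eef_pos: [0.6033, 0.0318, 0.1248]
orientation: [0.647, 0.763, 0.002, 0.002]
wrist_force: [6.2, 2.2, 12.1]
width: 0.127
[0.60334478 0.03179207 0.12479995] [ 6.15326346  2.24927786 12.06826725] 10.819929818823269
[-0.0159375  -0.00221253  0.12479995] 0.034062504853688405 0.09779994592607986
```

```bash
python3 -m crank '[[0,-0.199,-0.07,0,0,0],[0,-0.204,-0.04,0,0,0],[0,-0.206,-0.02,0,0,0],[0,-0.205,0.01,0,0,0],[0,-0.201,0.036,0,0,0],[0,0,0,0,0,0]]'
python3 - <<'E'
from h import *
o=now(); print(o['eef_pos'],o['wrist_force'],o['width']*85); M=np.linalg.inv(ST); p=ap(M,o['eef_pos'])[0]; print(p, p[0]+.05,p[2]+.018-.045)
from cell import viewer
import cv2
c=viewer.capture("scene"); cv2.imwrite("pics/s5.png",cv2.resize(c["frame"][200:350,270:440,::-1],None,fx=4,fy=4))
E
```

```text
t: 13.7
eef_pos: [0.5396, 0.0213, 0.1256]
orientation: [0.647, 0.763, -0.002, -0.002]
wrist_force: [-2.1, 0.8, 4.8]
width: 0.124
[0.53961419 0.02126288 0.12558583] [-2.05983287  0.76265176  4.79538951] 10.523328153217053
[-0.08053191 -0.00209852  0.12558583] -0.0305319087180093 0.09858582590091587
```

View pics/s5.png

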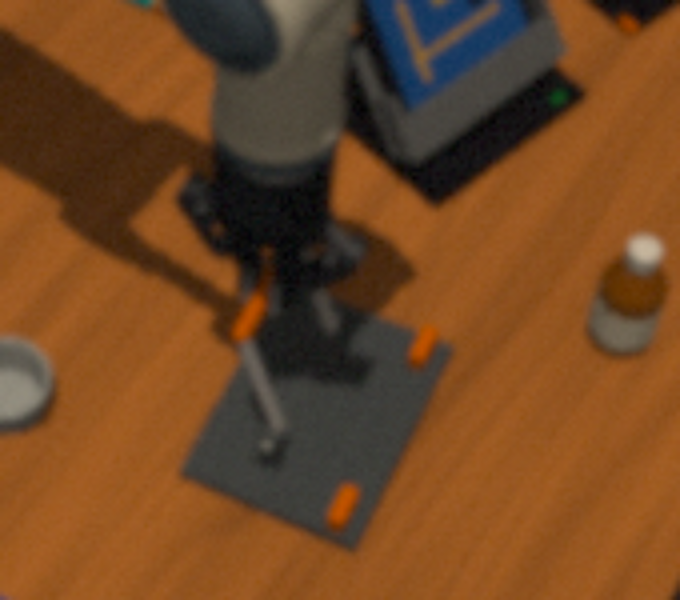

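```bash
python3 -m crank '[[0,-0.13,0.04,0,0,0],[0,-0.06,0.03,0,0,0],[0,0,0,0,0,0]]'; python3 -m crank '[[0,0,0,0,0,0],[0,0,0,0,0,0],[0,0,-0.2,0,0,0],[0,0,-0.4,0,0,0],[0,0,-0.7,0,0,0],[0,0,-1,0,0,0],[0,0,-0.5,0,0,0],[0,0,0,0,0,0]]' 0
python3 - <<'E'
from h import *
from cell import viewer
import cv2
c=viewer.capture("scene"); cv2.imwrite("pics/s6.png",cv2.resize(c["frame"][200:350,270:440,::-1],None,fx=4,fy=4))
# tablet grasp: TCP at 164 mm up from bottom
Rt=TB[:3,:3]; z=-Rt[:,2]
for s in (1,-1):
    y=s*Rt[:,0]; Rg=np.c_[np.cross(y,z),y,z]
    p=ap(TB,[0,0,.064])[0]; a=p-z*.10
    print(p); plan(a,Rg,12)
E
```

```text
t: 14.12
eef_pos: [0.5293, 0.0195, 0.1211]
orientation: [0.647, 0.763, -0.002, -0.002]
wrist_force: [0.6, 0.6, 2.2]
width: 0.131
t: 15.12
eef_pos: [0.5313, 0.0197, 0.2942]
orientation: [0.647, 0.763, 0.001, 0.002]
wrist_force: [-0.1, -0.6, 0.2]
width: 0.502
[0.44708873 0.35098151 0.15562148]
from [0.5308 0.0197 0.2915] to [0.3919 0.363  0.2382] rot deg [-34.   -6.5  21. ]
[[0.502, -0.112, 0.074, -0.472, -0.09, 0.292], [0.499, -0.131, 0.063, -0.472, -0.09, 0.292], [0.495, -0.149, 0.052, -0.472, -0.09, 0.292], [0.491, -0.166, 0.039, -0.472, -0.09, 0.292], [0.486, -0.183, 0.026, -0.472, -0.09, 0.292], [0.48, -0.199, 0.012, -0.472, -0.09, 0.292], [0.474, -0.213, -0.003, -0.472, -0.09, 0.292], [0.467, -0.227, -0.018, -0.472, -0.09, 0.292]]
[[0.46, -0.24, -0.034, -0.472, -0.09, 0.292], [0.452, -0.252, -0.05, -0.472, -0.09, 0.292], [0.443, -0.263, -0.067, -0.472, -0.09, 0.292], [0.434, -0.273, -0.085, -0.472, -0.09, 0.292]]
[0.44708873 0.35098151 0.15562148]
from [0.5308 0.0197 0.2915] to [0.3919 0.363  0.2382] rot deg [   9.   -47.  -151.9]
[[0.502, -0.112, 0.074, 0.124, -0.653, -2.11], [0.518, 0.002, 0.04, 0.124, -0.653, -2.11], [0.507, 0.116, 0.004, 0.124, -0.653, -2.11], [0.468, 0.224, -0.032, 0.124, -0.653, -2.11], [0.404, 0.32, -0.066, 0.124, -0.653, -2.11], [0.319, 0.399, -0.095, 0.124, -0.653, -2.11], [0.217, 0.457, -0.119, 0.124, -0.653, -2.11], [0.103, 0.491, -0.136, 0.124, -0.653, -2.11]]
[[-0.017, 0.499, -0.146, 0.124, -0.653, -2.11], [-0.135, 0.48, -0.147, 0.124, -0.653, -2.11], [-0.247, 0.435, -0.14, 0.124, -0.653, -2.11], [-0.345, 0.368, -0.125, 0.124, -0.653, -2.11]]
```

View pics/s6.png

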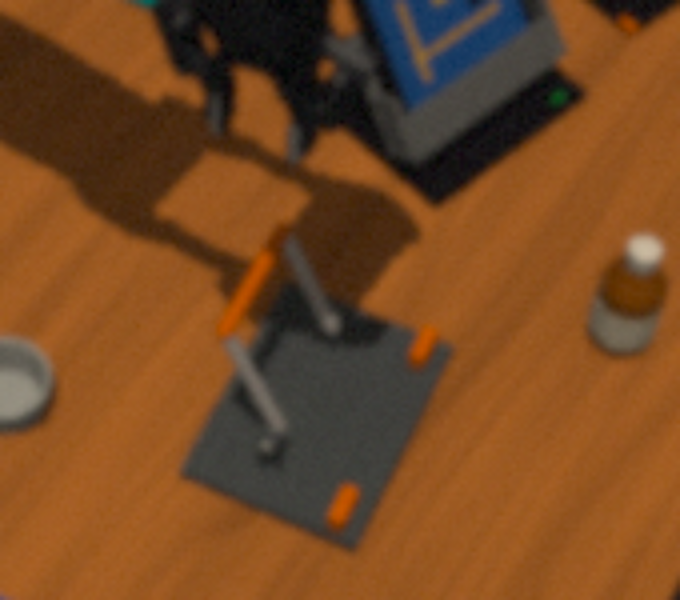

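The prop stays open by itself: the bar is now at about crop (250,280), behind its hinge. Before reaching for the tablet I'll check its pose by overlaying a wireframe.

Run:
```python
from h import *
import cv2
C=[(a*.007,b*.075,c*.1) for a in(1,-1) for b in(1,-1) for c in(1,-1)]
ims=[]
for n,(x0,y0,w,h) in (("top",(150,170,130,100)),("scene",(335,145,100,110))):
    im=cv2.imread(f"pics/{n}0.png"); k=5 if n=="top" else 5
    c=cv2.resize(im[y0:y0+h,x0:x0+w],None,fx=k,fy=k)
    uv=(proj(n,ap(TB,C))-[x0,y0]+.5)*k
    for i in range(8):
        for j in range(i):
            if bin(i^j).count('1')==1: cv2.line(c,tuple(map(int,uv[i])),tuple(map(int,uv[j])),(0,255,0) ,1)
    cv2.imwrite(f"pics/ov_{n}.png",c)
```

```text
(no output)
```

View pics/ov_top.png

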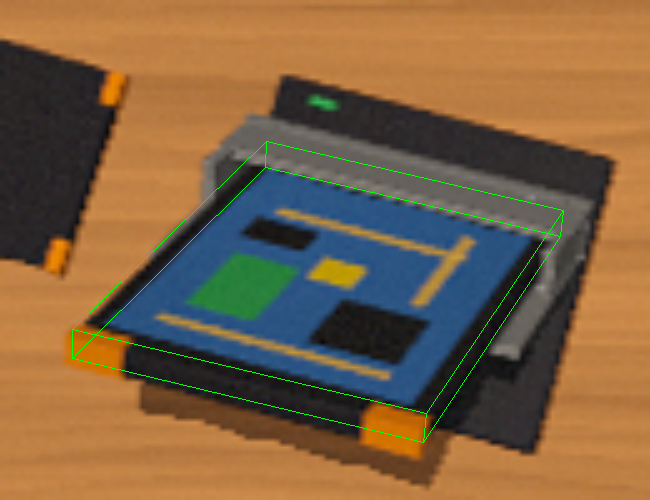

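View pics/ov_scene.png

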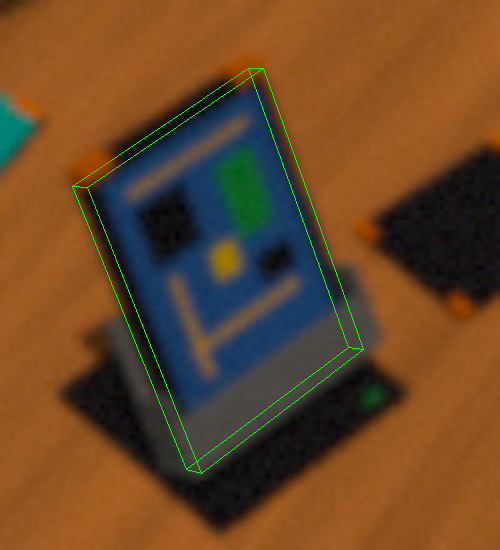

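Run:
```python
import cv2,numpy as np
def z(n,x0,y0,w,h,k):
    im=cv2.imread(f"pics/{n}0.png")[y0:y0+h,x0:x0+w]
    c=cv2.resize(im,None,fx=k,fy=k,interpolation=cv2.INTER_NEAREST); c=np.clip(c.astype(float)*1.6,0,255).astype('uint8')
    for i in range(0,w,5): cv2.putText(c,str(x0+i),(i*k,9),0,.32,(255,255,255),1)
    for i in range(0,h,5): cv2.putText(c,str(y0+i),(0,i*k+5),0,.32,(255,255,255),1)
    return c
cv2.imwrite("pics/z1.png",np.hstack([z("top",158,225,26,28,14),z("top",216,240,28,28,14)]))
cv2.imwrite("pics/z2.png",np.hstack([z("scene",345,165,26,28,14),z("scene",372,150,28,28,14)]))
```

```text
(no output)
```

View pics/z1.png

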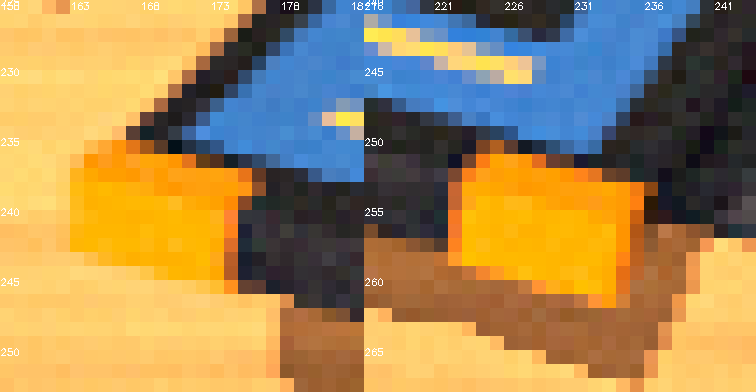

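View pics/z2.png

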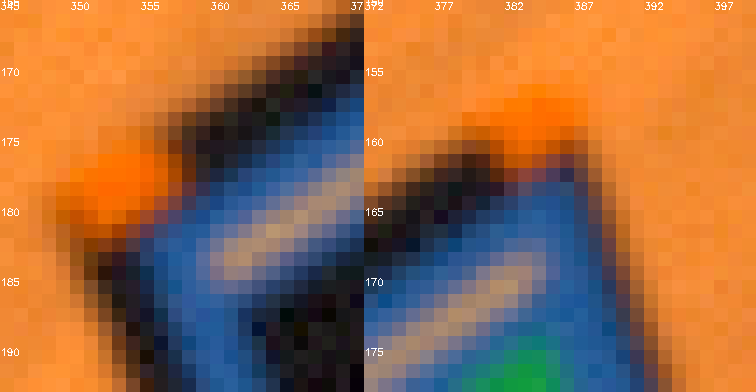

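Run:
```python
from h import *
np.set_printoptions(precision=4,suppress=True)
mm=lambda *a:np.array(a)/1000
e=.001
W,Z,X=.075+e,.1+e/2,.007+e/2
ob=[("top",np.array([X,W,Z]),(162.5,236.5)),("top",np.array([X,-W,Z]),(235.5,253)),("top",np.array([-X,W,Z]),(162.5,242.5)),("top",np.array([-X,-W,Z]),(233.5,261)),
("scene",np.array([X,W,Z]),(387,161)),("scene",np.array([X,-W,Z]),(352,183)),("scene",np.array([-X,W,Z]),(385,156)),("scene",np.array([-X,-W,Z]),(348.5,179))]
for L in (.6,.55,.65):
    x,r=fit(ob,lambda x:T(x[0],x[1],x[2],x[3],L),[.5,.3,.12,0]); print(L,x,r, "bottom",ap(T(*x,L),[0,0,-.1]),"grasp",ap(T(*x,L),[0,0,.064]))
# rack yaw from front wall edges
for z in (.03,.045): 
    a=back("top",(150+245/5,170+118/5),z); b=back("top",(150+590/5,170+200/5),z); print(z,a,b,np.linalg.norm(a-b),np.arctan2(-(a-b)[0],(a-b)[1]))
a=back("top",(206.2,185),.005); b=back("top",(273,202),.005); print(a,b,np.linalg.norm(a-b),np.arctan2(-(a-b)[0],(a-b)[1]))
```

```text
0.6 [ 0.4801  0.3457  0.1    -0.2172] [0.1 0.3 1.4 0.5 0.2 0.  0.1 1.3 0.2 3.2 0.5 1.2 1.1 1.8 0.1 2.5] bottom [[0.5352 0.3336 0.0175]] grasp [[0.4448 0.3535 0.1528]]
0.55 [ 0.4759  0.3466  0.0974 -0.2174] [0.2 0.4 1.3 0.5 0.1 0.  0.  1.2 0.2 3.1 0.5 1.1 1.1 1.7 0.1 2.4] bottom [[0.527  0.3353 0.0121]] grasp [[0.4433 0.3538 0.152 ]]
0.65 [ 0.4841  0.3449  0.1028 -0.217 ] [0.1 0.2 1.5 0.6 0.3 0.1 0.1 1.4 0.1 3.3 0.5 1.3 1.  1.9 0.  2.7] bottom [[0.5432 0.3319 0.0232]] grasp [[0.4463 0.3533 0.1538]]
0.03 [0.5681 0.4112 0.03  ] [0.5306 0.2419 0.03  ] 0.17335885131821488 -0.21794021411725464
0.045 [0.5651 0.4063 0.045 ] [0.5282 0.2395 0.045 ] 0.17086323861237443 -0.217940214117255
[0.5951 0.4023 0.005 ] [0.5549 0.2343 0.005 ] 0.17275091541898618 -0.23468661239174737
```

```bash
cat >> h.py <<'E'
TB=T(.481,.345,.101,-.218,.6)
def grasp(M):
    z=-M[:3,2]; y=M[:3,0]; return np.c_[np.cross(y,z),y,z]
E
python3 - <<'E'
from h import *
Rg=grasp(TB); plan(ap(TB,[0,0,.164])[0],Rg,12)
E
```

```text
from [0.5308 0.0197 0.2915] to [0.3906 0.365  0.2364] rot deg [-34.   -6.5  21.2]
[[0.505, -0.114, 0.076, -0.472, -0.091, 0.295], [0.502, -0.133, 0.065, -0.472, -0.091, 0.295], [0.498, -0.151, 0.054, -0.472, -0.091, 0.295], [0.494, -0.169, 0.041, -0.472, -0.091, 0.295], [0.488, -0.186, 0.028, -0.472, -0.091, 0.295], [0.483, -0.202, 0.013, -0.472, -0.091, 0.295], [0.476, -0.217, -0.001, -0.472, -0.091, 0.295], [0.469, -0.231, -0.017, -0.472, -0.091, 0.295]]
[[0.462, -0.244, -0.033, -0.472, -0.091, 0.295], [0.454, -0.256, -0.05, -0.472, -0.091, 0.295], [0.445, -0.267, -0.067, -0.472, -0.091, 0.295], [0.436, -0.277, -0.085, -0.472, -0.091, 0.295]]
```

```bash
python3 -m crank '[[0.5,-0.11,0,-0.47,-0.09,0.3],[0.5,-0.13,0,-0.47,-0.09,0.3],[0.5,-0.15,0,-0.47,-0.09,0.3],[0.49,-0.17,0,-0.47,-0.09,0.3],[0.49,-0.19,0,-0.47,-0.09,0.29],[0.48,-0.2,0,-0.47,-0.09,0.29],[0.48,-0.22,0,-0.47,-0.09,0.29],[0.47,-0.23,0,-0.47,-0.09,0.29]]' -0.1;python3 -m crank '[[0.46,-0.24,0,-0.47,-0.09,0.29],[0.45,-0.26,0,-0.47,-0.09,0.29],[0.44,-0.27,0,-0.47,-0.09,0.29],[0.44,-0.28,0,-0.47,-0.09,0.29],[0,0,0,0,0,0]]'
python3 - <<'E'
from h import *
print(now()['q'])
Rg=grasp(TB); plan(ap(TB,[0,0,.164])[0],Rg,2)
from cell import viewer
import cv2
for n,(x0,y0,w,h) in (("top",(140,150,180,140)),("scene",(300,80,180,170))):
    c=viewer.capture(n); cv2.imwrite(f"pics/g_{n}.png",cv2.resize(c["frame"][y0:y0+h,x0:x0+w,::-1],None,fx=3.5,fy=3.5))
E
```

```text
t: 16.18
eef_pos: [0.4353, 0.2504, 0.2668]
orientation: [0.723, 0.663, 0.123, 0.154]
wrist_force: [0.8, 0.4, -0.2]
width: 0.549
t: 16.8
eef_pos: [0.3935, 0.3644, 0.2338]
orientation: [0.743, 0.602, 0.18, 0.229]
wrist_force: [0.4, -0.4, -0.1]
width: 0.551
[ 1.0231781  -0.30358622  1.6959567  -0.55777269  1.54313729  1.18932339]
from [0.3935 0.3644 0.2338] to [0.3906 0.365  0.2364] rot deg [-0.5  0.2  0.5]
[[-0.0, -0.009, -0.031, -0.038, 0.015, 0.045], [-0.0, -0.009, -0.031, -0.038, 0.015, 0.045]]
```

View pics/g_top.png

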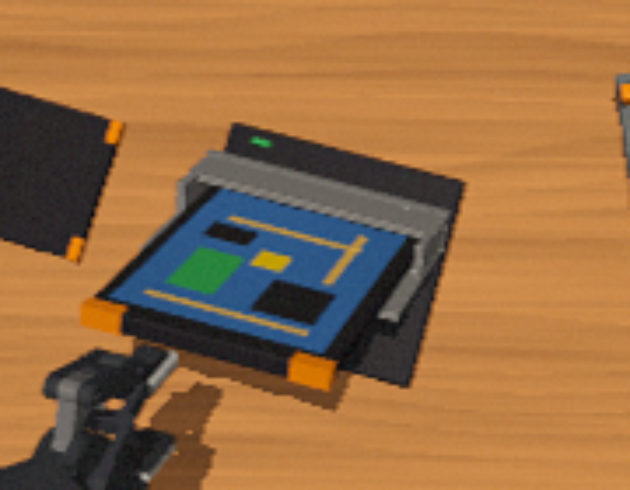

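View pics/g_scene.png

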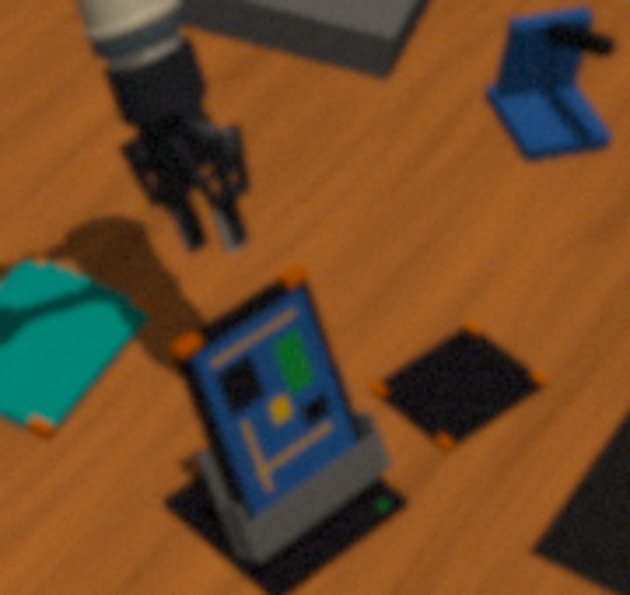

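Run:
```python
from h import *
o=now(); Rm=R.from_quat(o['orientation']).as_matrix(); p=o['eef_pos']
for n,x0,y0 in (("top",140,150),("scene",300,80)):
    P=[p+Rm@np.array([0,s*.0234,-.005]) for s in(-1,0,1)]+[ap(TB,[0,0,.1])[0], p+Rm@[0,0,.06]]
    print(n,((proj(n,P)-[x0,y0]+.5)*3.5).round(0).tolist())
```

```text
top [[158.0, 430.0], [159.0, 395.0], [159.0, 359.0], [206.0, 342.0], [207.0, 339.0]]
scene [[199.0, 246.0], [217.0, 245.0], [234.0, 245.0], [241.0, 316.0], [242.0, 315.0]]
```

The tool axis meets the middle of the tablet's top edge in both views. Advancing along the slope.

```bash
python3 -m crank '[[0,-0.02,0.2,-0.07,0.03,0.09],[0,0,0.3,0,0,0],[0,0,0.3,0,0,0],[0,0,0.3,0,0,0],[0,0,0.25,0,0,0],[0,0,0.15,0,0,0],[0,0,0.05,0,0,0],[0,0,0,0,0,0]]'
python3 - <<'E'
from h import *
Rg=grasp(TB); plan(ap(TB,[0,0,.064])[0],Rg,1); print(now()['wrist_force'])
from cell import viewer
import cv2
for n,(x0,y0,w,h) in (("top",(140,150,180,140)),("scene",(300,80,180,170))):
    c=viewer.capture(n); cv2.imwrite(f"pics/h_{n}.png",cv2.resize(c["frame"][y0:y0+h,x0:x0+w,::-1],None,fx=3.5,fy=3.5))
E
```

```text
t: 17.9
eef_pos: [0.446, 0.3526, 0.1611]
orientation: [0.747, 0.596, 0.188, 0.23]
wrist_force: [-0.7, -0.1, 0.0]
width: 0.549
from [0.446  0.3526 0.1611] to [0.4457 0.3528 0.1538] rot deg [ 0.1 -0.2 -0.4]
[[0.002, -0.072, 0.097, 0.022, -0.033, -0.068]]
[-0.68138268 -0.11996966  0.00689689]
```

View pics/h_top.png

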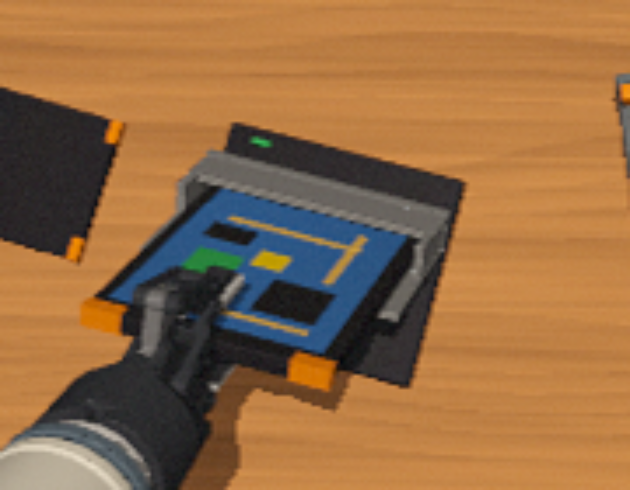

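View pics/h_scene.png

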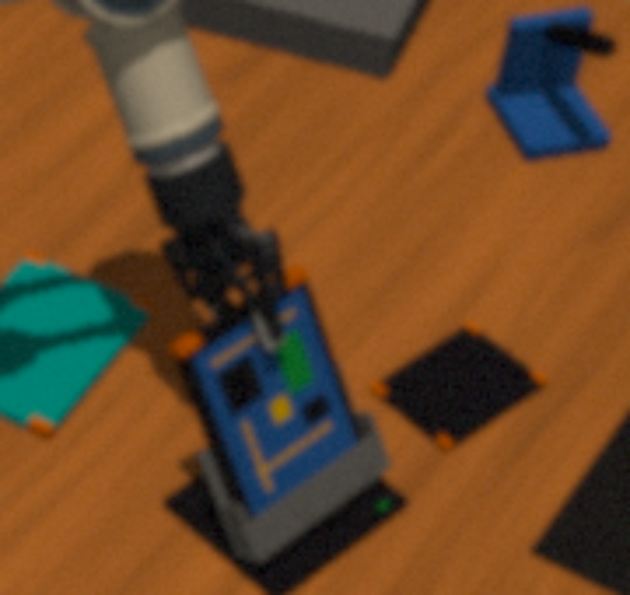

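```bash
python3 -m crank '[[0,-0.07,0.07,0,-0.03,-0.07],[0,0,0,0,0,0],[0,0,0,0,0,0]]'; python3 -m crank '[[0,0,0,0,0,0],[0,0,0,0,0,0],[0,0,0,0,0,0],[0,0,0,0,0,0],[0,0,0,0,0,0]]' 1 90
python3 - <<'E'
from h import *
o=now();print(o['wrist_force'],o['moment'],o['width']*85); Rg=grasp(TB); plan(ap(TB,[0,0,.064])[0],Rg,1)
E
```

```text
t: 18.38
eef_pos: [0.4448, 0.3528, 0.1549]
orientation: [0.745, 0.598, 0.186, 0.231]
wrist_force: [0.6, -0.4, 0.7]
width: 0.552
t: 19.0
eef_pos: [0.4464, 0.3525, 0.1566]
orientation: [0.745, 0.597, 0.187, 0.232]
wrist_force: [5.6, -1.0, 2.2]
width: 0.152
[ 5.60989535 -0.9689207   2.24655932] [ 0.0383197  -0.93710267 -0.27898375] 12.900890974147943
from [0.4464 0.3525 0.1566] to [0.4457 0.3528 0.1538] rot deg [ 0.3 -0.  -0.1]
[[0.003, -0.036, 0.032, 0.056, -0.008, -0.014]]
```

```bash
python3 -m crank '[[0,0,-0.1,0,0,0],[0,0,-0.2,0,0,0],[0,0,-0.3,0,0,0],[0,0,-0.3,0,0,0],[0,0,0,0,0,0]]'
python3 - <<'E'
from h import *
from cell import viewer
import cv2
o=now();print(o['wrist_force'],o['moment'],o['width']*85)
for n,(x0,y0,w,h) in (("top",(140,150,180,140)),("scene",(300,60,180,170))):
    c=viewer.capture(n); cv2.imwrite(f"pics/i_{n}.png",cv2.resize(c["frame"][y0:y0+h,x0:x0+w,::-1],None,fx=3.5,fy=3.5))
E
```

```text
t: 19.62
eef_pos: [0.4156, 0.3594, 0.201]
orientation: [0.745, 0.597, 0.187, 0.232]
wrist_force: [2.7, -2.2, 1.6]
width: 0.154
[ 2.68317934 -2.18185922  1.64093896] [-0.03548325 -0.89217387 -0.37650781] 13.093177648040516
```

View pics/i_scene.png

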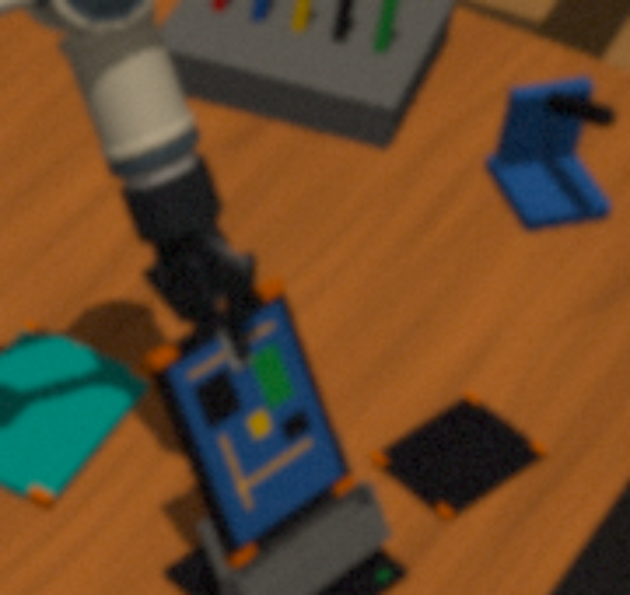

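View pics/i_top.png

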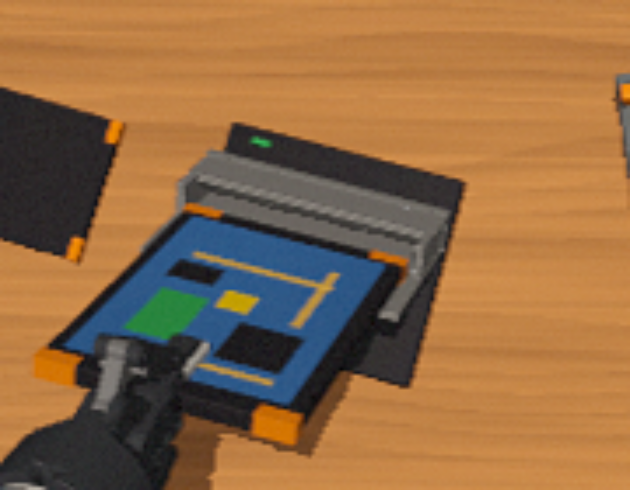

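The tablet is coming out cleanly and square in the grip. I'll lift it clear of the front wall, then plan to a point upslope of the stand.

```bash
cat >> h.py <<'E'
LEAN=.533
def seatpose(s=0,n=0,lean=LEAN,x=-.005,y=0):
    M=ST@T(x,y,.015,0,lean); M[:3,3]+=M[:3,:3]@np.array([n,0,s]); return M   # frame at tablet bottom
def tcpfor(M,d=.163): return ap(M,[0,0,d])[0]
E
python3 - <<'E'
from h import *
o=now(); R0=R.from_quat(o['orientation']).as_matrix()
print("up 10mm in tool rows",(R0.T@[0,0,.01/.06]).round(3))
P0=o['eef_pos']+[0,0,.13]
M=seatpose(.17,.008); plan(tcpfor(M),grasp(M),10,P0=P0)
E
```

```text
up 10mm in tool rows [ 0.     0.095 -0.137]
from [0.4159 0.3593 0.3303] to [0.4537 0.009  0.3059] rot deg [  4.1  11.8 -18.6]
[[-0.556, 0.132, 0.14, 0.068, 0.196, -0.309], [-0.563, 0.114, 0.127, 0.068, 0.196, -0.309], [-0.569, 0.097, 0.115, 0.068, 0.196, -0.309], [-0.574, 0.079, 0.103, 0.068, 0.196, -0.309], [-0.578, 0.061, 0.09, 0.068, 0.196, -0.309], [-0.582, 0.043, 0.078, 0.068, 0.196, -0.309], [-0.584, 0.025, 0.066, 0.068, 0.196, -0.309], [-0.586, 0.006, 0.053, 0.068, 0.196, -0.309]]
[[-0.587, -0.012, 0.041, 0.068, 0.196, -0.309], [-0.587, -0.031, 0.03, 0.068, 0.196, -0.309]]
```

```bash
python3 -m crank '[[0,0,-0.15,0,0,0],[0,0.1,-0.2,0,0,0],[0,0.19,-0.27,0,0,0],[0,0.19,-0.27,0,0,0],[0,0.19,-0.27,0,0,0],[0,0.19,-0.27,0,0,0],[0,0.15,-0.22,0,0,0],[0,0,0,0,0,0]]'
python3 - <<'E'
from h import *
o=now(); print(o['q'],o['width']*85,o['wrist_force'])
M=seatpose(.17,.008); plan(tcpfor(M),grasp(M),14)
E
```

```text
t: 20.72
eef_pos: [0.4092, 0.3611, 0.3176]
orientation: [0.745, 0.598, 0.187, 0.231]
wrist_force: [0.7, 1.1, -4.9]
width: 0.15
[ 0.99531479 -0.28149725  1.53356407 -0.56072471  1.63821629  1.10254003] 12.717839372059824 [ 0.66748654  1.12473532 -4.85323056]
from [0.4092 0.3611 0.3176] to [0.4537 0.009  0.3059] rot deg [  4.   11.7 -18.6]
[[-0.398, 0.11, 0.091, 0.048, 0.139, -0.221], [-0.402, 0.101, 0.085, 0.048, 0.139, -0.221], [-0.405, 0.092, 0.079, 0.048, 0.139, -0.221], [-0.408, 0.083, 0.072, 0.048, 0.139, -0.221], [-0.411, 0.074, 0.066, 0.048, 0.139, -0.221], [-0.413, 0.065, 0.059, 0.048, 0.139, -0.221], [-0.416, 0.055, 0.053, 0.048, 0.139, -0.221], [-0.418, 0.046, 0.047, 0.048, 0.139, -0.221]]
[[-0.419, 0.036, 0.04, 0.048, 0.139, -0.221], [-0.42, 0.027, 0.034, 0.048, 0.139, -0.221], [-0.421, 0.017, 0.028, 0.048, 0.139, -0.221], [-0.422, 0.008, 0.022, 0.048, 0.139, -0.221], [-0.422, -0.002, 0.016, 0.048, 0.139, -0.221], [-0.422, -0.012, 0.009, 0.048, 0.139, -0.221]]
```

```bash
python3 -m crank '[[-0.2,0.06,0.05,0.02,0.07,-0.11],[-0.4,0.1,0.09,0.05,0.14,-0.22],[-0.4,0.1,0.08,0.05,0.14,-0.22],[-0.4,0.09,0.07,0.05,0.14,-0.22],[-0.41,0.08,0.07,0.05,0.14,-0.22],[-0.41,0.07,0.06,0.05,0.14,-0.22],[-0.41,0.06,0.06,0.05,0.14,-0.22],[-0.42,0.05,0.05,0.05,0.14,-0.22]]';python3 -m crank '[[-0.42,0.04,0.04,0.05,0.14,-0.22],[-0.42,0.03,0.03,0.05,0.14,-0.22],[-0.42,0.02,0.03,0.05,0.14,-0.22],[-0.42,0.01,0.02,0.05,0.14,-0.22],[-0.42,0,0.02,0.05,0.14,-0.22],[-0.42,-0.01,0.01,0.05,0.14,-0.22],[-0.21,0,0,0.02,0.07,-0.11],[0,0,0,0,0,0]]'
python3 - <<'E'
from h import *
from cell import viewer
import cv2
o=now(); print(o['q'],o['width']*85,o['wrist_force'])
M=seatpose(.17,.008); plan(tcpfor(M),grasp(M),2)
for n,(x0,y0,w,h) in (("top",(270,100,180,170)),("scene",(230,150,200,190))):
    c=viewer.capture(n); cv2.imwrite(f"pics/j_{n}.png",cv2.resize(c["frame"][y0:y0+h,x0:x0+w,::-1],None,fx=3.5 if n=="top" else 3.1,fy=3.5 if n=="top" else 3.1)); cv2.imwrite(f"pics/jf_{n}.png",c["frame"][:,:,::-1])
E
```

```text
t: 21.72
eef_pos: [0.4328, 0.171, 0.308]
orientation: [0.683, 0.676, 0.193, 0.199]
wrist_force: [0.2, 0.3, -3.5]
width: 0.151
t: 22.72
eef_pos: [0.4522, 0.0077, 0.3036]
orientation: [0.626, 0.735, 0.198, 0.169]
wrist_force: [-0.3, 0.3, -4.3]
width: 0.15
[-0.18892203 -0.76547765  1.8556807   0.17269605  1.5518785  -0.30907711] 12.74234405128137 [-0.30855006  0.27900662 -4.30254478]
from [0.4522 0.0077 0.3036] to [0.4537 0.009  0.3059] rot deg [-0.4  0.2 -0.2]
[[0.009, 0.022, -0.01, -0.032, 0.013, -0.018], [0.009, 0.022, -0.01, -0.032, 0.013, -0.018]]
```

View pics/j_top.png

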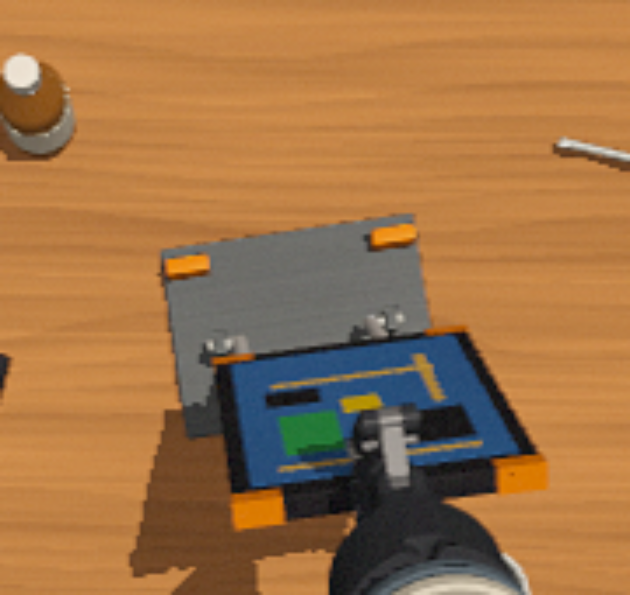

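View pics/j_scene.png

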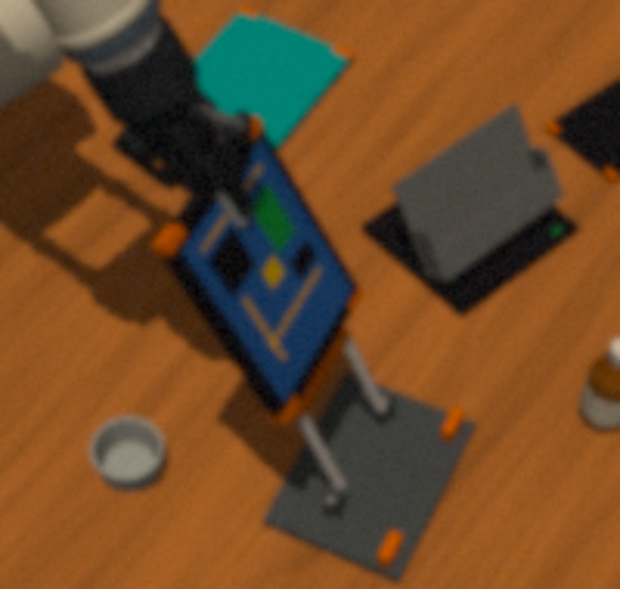

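```bash
cat > ov.py <<'E'
from h import *
import cv2,sys
def overlay(Ms,files,name,boxes):
    for n,(x0,y0,w,h,k) in boxes.items():
        im=cv2.imread(files%n); c=cv2.resize(im[y0:y0+h,x0:x0+w],None,fx=k,fy=k)
        for M,col in Ms:
            C=[(a*.007,b*.075,cc) for a in(1,-1) for b in(1,-1) for cc in(0,.2)]
            uv=(proj(n,ap(M,C))-[x0,y0]+.5)*k
            for i in range(8):
                for j in range(i):
                    if bin(i^j).count('1')==1: cv2.line(c,tuple(map(int,uv[i])),tuple(map(int,uv[j])),col,1)
        cv2.imwrite(f"pics/{name}_{n}.png",c)
def held(d=.163,o=None):
    o=o or now(); Rm=R.from_quat(o['orientation']).as_matrix(); M=np.eye(4)
    M[:3,2]=-Rm[:,2]; M[:3,0]=Rm[:,1]; M[:3,1]=np.cross(M[:3,2],M[:3,0]); M[:3,3]=np.array(o['eef_pos'])-d*M[:3,2]; return M
E
python3 - <<'E'
from ov import *
M=held(); print(M.round(3))
overlay([(M,(0,255,0))],"pics/jf_%s.png","jo",{"top":(310,160,130,100,6),"scene":(270,170,90,130,5)})
E
```

```text
[[ 0.852 -0.163 -0.497  0.533]
 [ 0.141  0.987 -0.082  0.023]
 [ 0.504  0.     0.864  0.164]
 [ 0.     0.     0.     1.   ]]
```

View pics/jo_top.png

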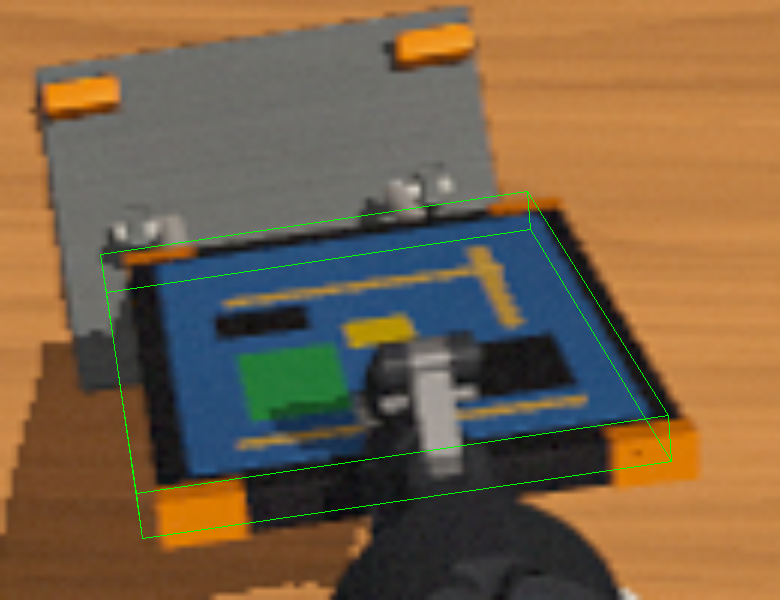

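View pics/jo_scene.png

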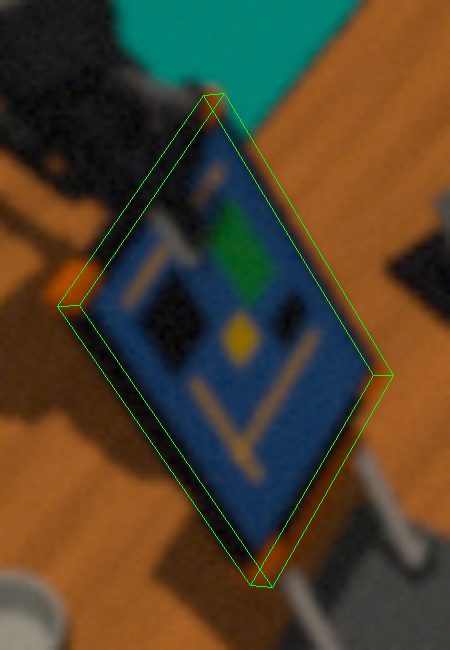

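```bash
cat > fitheld.py <<'E'
from ov import *
def T6(v):
    M=np.eye(4); M[:3,:3]=(R.from_euler('z',v[3])*R.from_euler('y',-v[4])*R.from_euler('x',v[5])).as_matrix(); M[:3,3]=v[:3]; return M
def run(ob,x0,fix=()):
    x0=np.array(x0,float); free=[i for i in range(6) if i not in fix]
    def mk(x): v=x0.copy(); v[free]=x; return T6(v)
    x,r=fit(ob,mk,x0[free]); v=x0.copy(); v[free]=x; return v,r
E
python3 - <<'E'
from fitheld import *
np.set_printoptions(precision=4,suppress=True)
t=lambda X,Y:(310+X/6-.5,160+Y/6-.5); s=lambda X,Y:(270+X/5-.5,170+Y/5-.5)
e=.001
def p(a,b,c): return np.array([a*(.007+e/2),b*(.075+e),.1+c*(.1+e/2)])
tp=[("top",p(-1,1,1),t(163,550)),("top",p(-1,-1,1),t(697,475)),("top",p(1,1,1),t(157,487)),("top",p(1,-1,1),t(690,420)),("top",p(1,1,-1),t(122,255)),("top",p(1,-1,-1),t(562,198))]
sc=[("scene",p(-1,-1,1),s(45,290)),("scene",p(1,-1,-1),s(268,578)),("scene",p(1,1,-1),s(368,385)),("scene",p(1,1,1),s(222,95))]
M=held(); x0=[*M[:3,3],.165,.53,0]
print("held",x0)
for nm,ob,fx in (("both",tp+sc,()),("top fixz,lean",tp,(2,4)),("both fixlean",tp+sc,(4,))):
    v,r=run(ob,x0,fx); print(nm,v,r); Mi=np.linalg.inv(M)@T6(v); print("  bottom in held frame",Mi[:3,3], "rot",R.from_matrix(Mi[:3,:3]).as_rotvec())
E
```

```text
held [np.float64(0.533315416119122), np.float64(0.022739368497872385), np.float64(0.1635052754263568), 0.165, 0.53, 0]
both [ 0.5306  0.0131  0.1684  0.1653  0.518  -0.0255] [1.3 1.  0.  0.8 1.5 1.5 0.8 0.1 0.5 0.4 0.1 0.3 0.4 2.1 2.4 2.9 3.1 0.8
 0.6 1. ]
  bottom in held frame [-0.0012 -0.0091  0.0064] rot [-0.0247  0.0097  0.0017]
top fixz,lean [ 0.5324  0.0134  0.1635  0.1562  0.53   -0.0127] [0.4 0.9 0.2 0.3 0.4 1.6 1.  0.8 0.4 0.2 0.6 0.5]
  bottom in held frame [-0.0021 -0.0091  0.0012] rot [-0.0164 -0.0023 -0.0062]
both fixlean [ 0.5321  0.0133  0.1686  0.17    0.53   -0.0277] [1.2 0.5 0.  0.6 1.4 2.  0.7 0.4 0.4 0.2 0.2 1.1 0.5 2.3 1.8 3.  3.5 0.6
 0.9 0.8]
  bottom in held frame [ 0.0002 -0.0091  0.0058] rot [-0.0245 -0.0024  0.0056]
```

The tablet sits about 8 mm off-centre in the grip (towards -y), and the fit puts the TCP 157–162 mm above its bottom edge. I'll correct for that, lean it slightly less (0.50) so the back finger clears the bar, and go down the slope to 50 mm above the seat.

Run:
```python
from h import *
M=seatpose(.05,.004,lean=.5,x=-.004); p=ap(M,[0,.008,.159])[0]; plan(p,grasp(M),8)
# check path: bar clearance
bar=ap(ST,[-.05+.1*np.cos(2),0,.045+.1*np.sin(2)])[0]
for s in (.17,.1,.05,0): 
    M=seatpose(s,.004,lean=.5,x=-.004); print(s,ap(np.linalg.inv(M),bar))
```

```text
from [0.4523 0.0094 0.3043] to [0.5181 0.0279 0.2003] rot deg [ 1.6  0.1 -0.1]
[[0.016, 0.013, 0.258, 0.033, 0.001, -0.002], [0.016, 0.014, 0.258, 0.033, 0.001, -0.002], [0.016, 0.015, 0.258, 0.033, 0.001, -0.002], [0.016, 0.016, 0.258, 0.033, 0.001, -0.002], [0.016, 0.017, 0.258, 0.033, 0.001, -0.002], [0.016, 0.018, 0.258, 0.033, 0.001, -0.002], [0.016, 0.018, 0.258, 0.033, 0.001, -0.002], [0.016, 0.019, 0.258, 0.033, 0.001, -0.002]]
0.17 [[-2.29123115e-02  1.38777878e-17 -2.18694497e-02]]
0.1 [[-2.29123115e-02  1.38777878e-17  4.81305503e-02]]
0.05 [[-2.29123115e-02  1.38777878e-17  9.81305503e-02]]
0 [[-2.29123115e-02  1.38777878e-17  1.48130550e-01]]
```

```bash
python3 -m crank '[[0.05,0.06,0.05,0.13,0,0],[0.05,0.05,0.15,0.13,0,0],[0.03,0.02,0.3,0,0,0],[0,0,0.4,0,0,0],[0,0,0.4,0,0,0],[0,0,0.4,0,0,0],[0,0,0.3,0,0,0],[0,0,0,0,0,0]]'
python3 - <<'E'
from ov import *
from cell import viewer
o=now(); print(o['width']*85,o['wrist_force'])
M=seatpose(.05,.004,lean=.5,x=-.004); p=ap(M,[0,.008,.159])[0]; plan(p,grasp(M),1)
for n in ("top","scene"):
    c=viewer.capture(n); cv2.imwrite(f"pics/kf_{n}.png",c["frame"][:,:,::-1])
H=held(); H[:3,3]+=H[:3,:3]@np.array([0,-.008,.004])
overlay([(H,(0,255,0))],"pics/kf_%s.png","ko",{"top":(310,130,130,120,6),"scene":(280,190,110,140,5)})
E
```

```text
t: 23.82
eef_pos: [0.5148, 0.0284, 0.2009]
orientation: [0.627, 0.74, 0.188, 0.158]
wrist_force: [-0.5, -1.1, -4.2]
width: 0.149
12.702688597655822 [-0.48299849 -1.14850561 -4.16641004]
from [0.5148 0.0284 0.2009] to [0.5181 0.0279 0.2003] rot deg [-0.2 -0.1 -0. ]
[[-0.018, 0.041, 0.033, -0.028, -0.011, -0.008]]
```

View pics/ko_top.png

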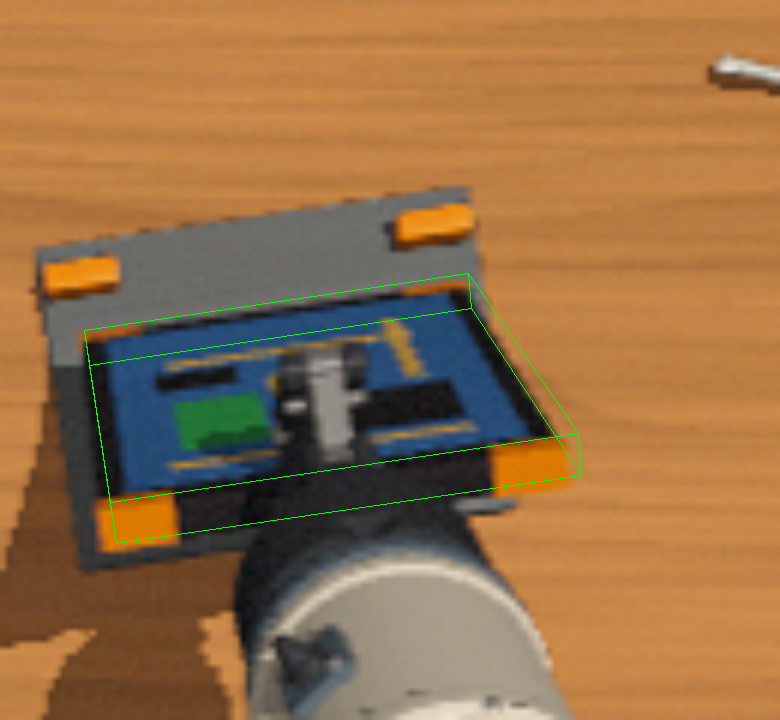

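View pics/ko_scene.png

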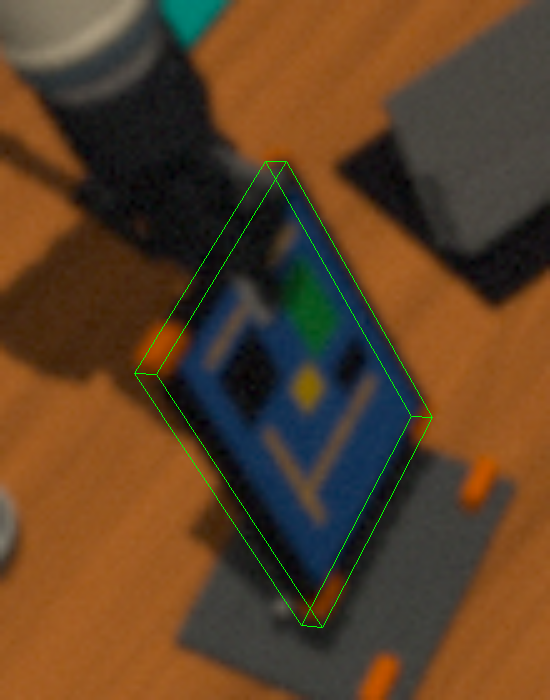

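```bash
python3 -m crank '[[0,0.04,0.1,0,0,0],[0,0,0.2,0,0,0],[0,0,0.2,0,0,0],[0,0,0.1,0,0,0],[0,0,0,0,0,0]]'
python3 - <<'E'
from h import *
o=now(); print(o['width']*85,o['wrist_force'],o['moment'])
M=seatpose(.0,.004,lean=.5,x=-.004); p=ap(M,[0,.007,.159])[0]; plan(p,grasp(M),1)
E
```

```text
t: 24.55
eef_pos: [0.5343, 0.0312, 0.1724]
orientation: [0.627, 0.739, 0.189, 0.16]
wrist_force: [-0.1, 0.1, -4.5]
width: 0.152
12.945477071461942 [-0.12441148  0.10757526 -4.45229846] [-0.06755104  0.68233031 -0.0057697 ]
from [0.5343 0.0312 0.1724] to [0.5419 0.0309 0.1565] rot deg [-0.  -0.  -0.1]
[[-0.026, -0.019, 0.293, -0.001, -0.001, -0.01]]
```

```bash
python3 -m crank '[[-0.02,-0.01,0.08,0,0,0],[0,-0.01,0.08,0,0,0],[0,0,0,0,0,0]]'
python3 - <<'E'
from ov import *
from cell import viewer
o=now(); print(o['width']*85,o['wrist_force'],o['moment'])
M=seatpose(.0,.004,lean=.5,x=-.004); p=ap(M,[0,.007,.159])[0]; plan(p,grasp(M),1)
for n in ("top","scene"):
    c=viewer.capture(n); cv2.imwrite(f"pics/lf_{n}.png",c["frame"][:,:,::-1])
H=held(); H[:3,3]+=H[:3,:3]@np.array([0,-.007,.004]); print("bottom in stand",ap(np.linalg.inv(ST),H[:3,3]))
overlay([],"pics/lf_%s.png","lo",{"top":(310,130,130,100,6),"scene":(300,210,100,110,7)})
E
```

```text
t: 24.92
eef_pos: [0.538, 0.0305, 0.164]
orientation: [0.626, 0.739, 0.189, 0.16]
wrist_force: [-0.3, -0.6, -4.5]
width: 0.152
12.93589697467676 [-0.32805747 -0.55488828 -4.53058959] [-0.10402647  0.72361606  0.01811852]
from [0.538  0.0305 0.164 ] to [0.5419 0.0309 0.1565] rot deg [ 0.   0.  -0.1]
[[-0.005, -0.004, 0.141, 0.008, 0.001, -0.01]]
bottom in stand [[-0.00392747  0.00026546  0.02523631]]
```

View pics/lo_top.png

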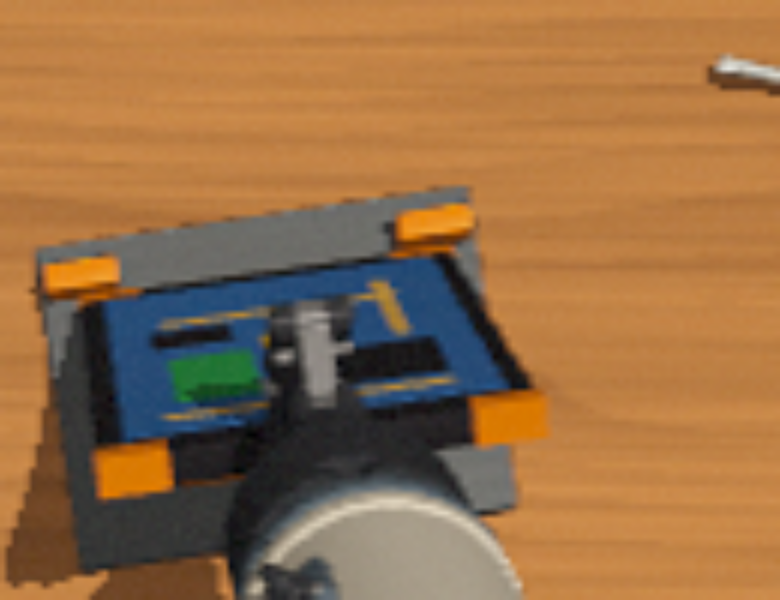

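View pics/lo_scene.png

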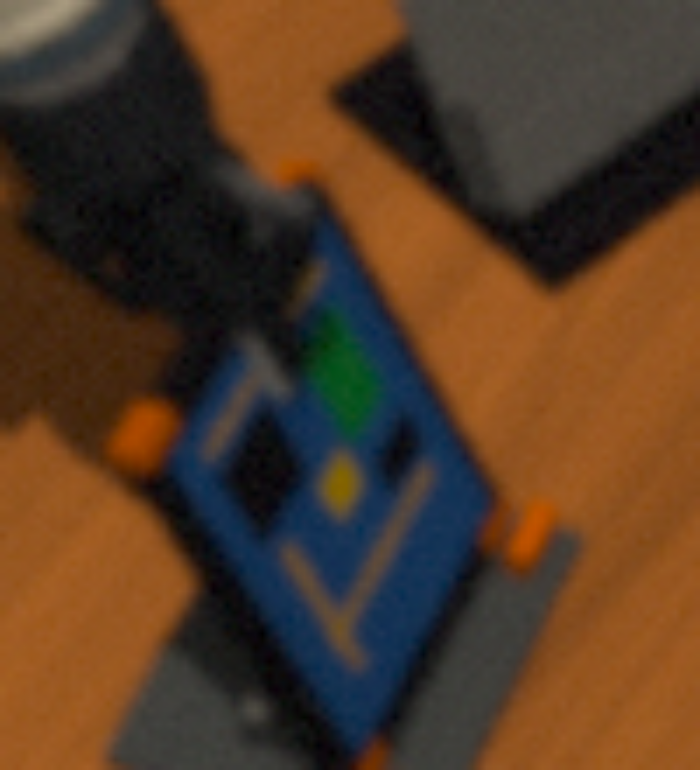

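The tablet's lower edge is only 1–2 mm behind the lips (top view, around (420,250)). I'll shift it 4–5 mm back before lowering the last bit.

```bash
python3 -m crank '[[0,-0.04,-0.02,0,0,0],[0,-0.03,-0.02,0,0,0],[0,0,0.04,0,0,0],[0,0,0,0,0,0]]'
python3 - <<'E'
from ov import *
from cell import viewer
o=now(); print(o['width']*85,o['wrist_force'],o['moment'])
for n in ("top",):
    c=viewer.capture(n); cv2.imwrite(f"pics/mf_{n}.png",c["frame"][:,:,::-1])
H=held(); H[:3,3]+=H[:3,:3]@np.array([0,-.007,.004]); print("bottom in stand",ap(np.linalg.inv(ST),H[:3,3]))
overlay([],"pics/mf_%s.png","mo",{"top":(310,155,100,60,8)})
E
```

```text
t: 25.52
eef_pos: [0.5345, 0.0299, 0.1623]
orientation: [0.626, 0.739, 0.189, 0.16]
wrist_force: [-0.5, 0.2, -5.8]
width: 0.155
13.190448032805415 [-0.49264907  0.17018105 -5.82452317] [-0.03161488  0.80812835 -0.03520352]
bottom in stand [[-0.00765325  0.00024857  0.02301873]]
```

View pics/mo_top.png

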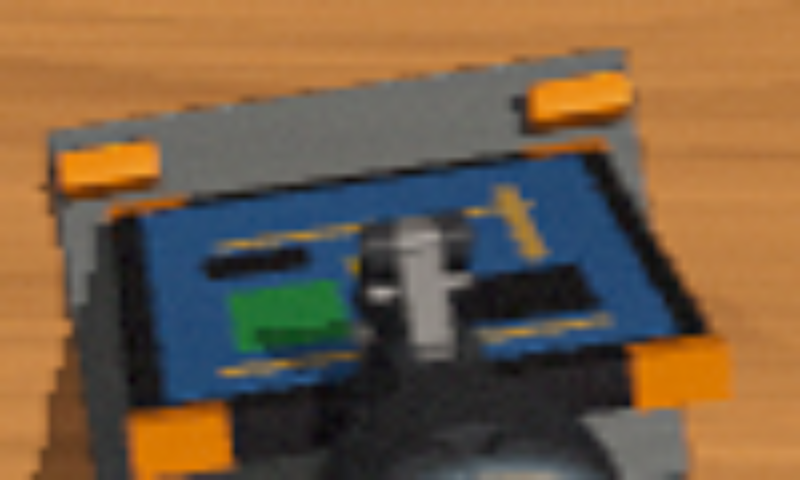

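```bash
python3 -m crank '[[0,0,0.05,0,0,0],[0,0,0.03,0,0,0],[0,0,0,0,0,0]]';python3 -m crank '[[0,0,0.03,0,0,0],[0,0,0,0,0,0]]'
```

```text
t: 25.95
eef_pos: [0.5368, 0.0303, 0.158]
orientation: [0.626, 0.739, 0.189, 0.16]
wrist_force: [-0.3, 0.3, -4.9]
width: 0.153
t: 26.2
eef_pos: [0.5377, 0.0305, 0.1566]
orientation: [0.626, 0.739, 0.189, 0.16]
wrist_force: [-0.1, 0.2, -4.5]
width: 0.154
```

```bash
python3 -m crank '[[0,0,0.03,0,0,0],[0,0,0,0,0,0]]'
```

```text
t: 26.45
eef_pos: [0.5385, 0.0306, 0.155]
orientation: [0.626, 0.739, 0.189, 0.16]
wrist_force: [0.2, 0.0, -4.2]
width: 0.151
```

```bash
python3 -m crank '[[0,0,0.03,0,0,0],[0,0,0,0,0,0]]'; python3 -m crank '[[0,0,0.03,0,0,0],[0,0,0,0,0,0]]'
```

```text
t: 26.7
eef_pos: [0.5394, 0.0307, 0.1534]
orientation: [0.626, 0.739, 0.189, 0.16]
wrist_force: [-0.5, -0.5, -4.4]
width: 0.155
t: 26.95
eef_pos: [0.5402, 0.0309, 0.1519]
orientation: [0.626, 0.739, 0.189, 0.16]
wrist_force: [-0.3, -0.8, -5.4]
width: 0.153
```

Run:
```python
from ov import *
bar=ap(ST,[-.05+.1*np.cos(2),0,.045+.1*np.sin(2)])[0]
H=held(0); print("bar rel TCP (normal, lat, along)",ap(np.linalg.inv(H),bar))
H=held(.155); print("bottom in stand",ap(np.linalg.inv(ST),ap(H,[0,-.007,0])))
from cell import viewer
for n in ("top","scene"):
    c=viewer.capture(n); cv2.imwrite(f"pics/nf_{n}.png",c["frame"][:,:,::-1])
overlay([],"pics/nf_%s.png","no",{"top":(310,130,130,100,6),"scene":(300,210,100,110,7)})
```

```text
bar rel TCP (normal, lat, along) [[-0.01930148 -0.00730064 -0.00759247]]
bottom in stand [[-0.00382729  0.00024943  0.01595087]]
```

View pics/no_scene.png

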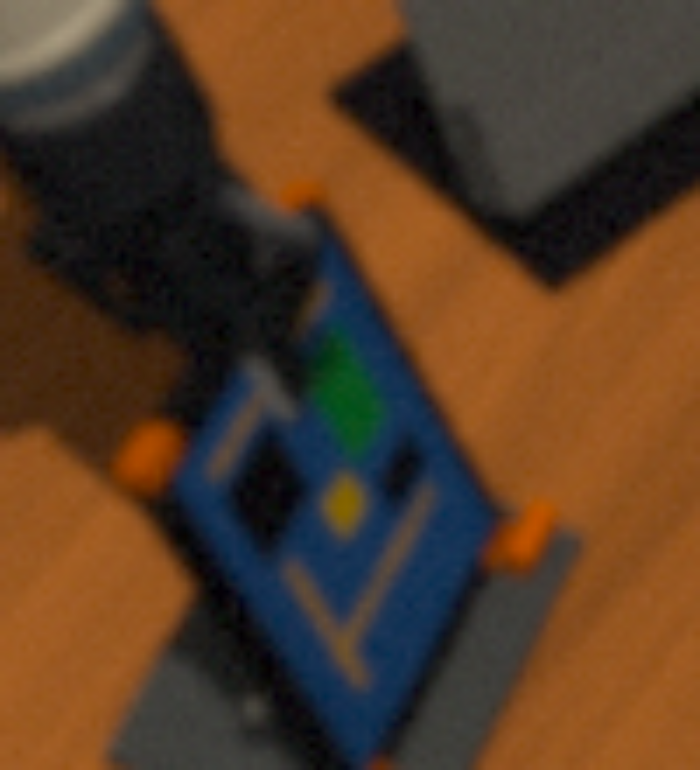

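View pics/no_top.png

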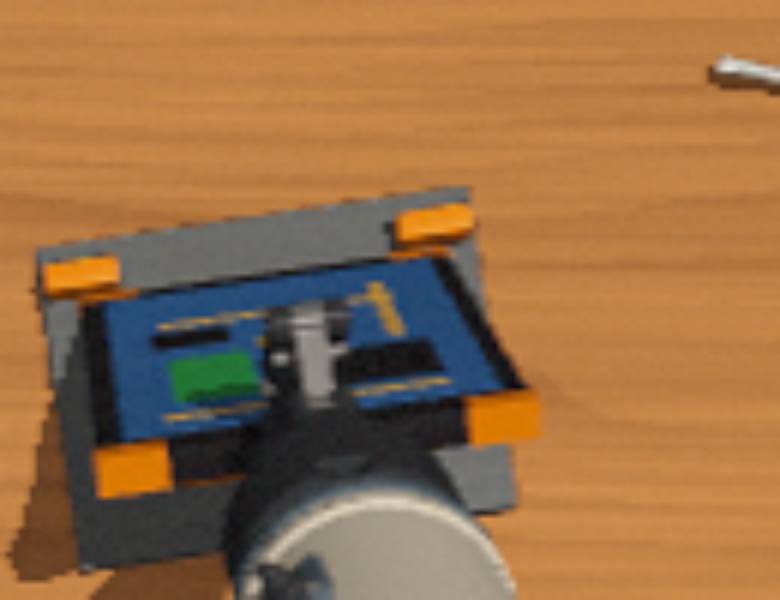

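The left end of the bottom edge is almost at its lip, which means a small yaw error. I'll turn it about 1.5° and step back 3 mm before the final touch-down.

```bash
python3 -m crank '[[0,-0.03,-0.02,0,0,-0.13],[0,-0.02,-0.02,0,0,-0.12],[0,0,0.02,0,0,0],[0,0,0,0,0,0]]'
python3 - <<'E'
from ov import *
bar=ap(ST,[-.05+.1*np.cos(2),0,.045+.1*np.sin(2)])[0]
print(now()['wrist_force'])
H=held(0); print("bar rel TCP (normal, lat, along)",ap(np.linalg.inv(H),bar))
from cell import viewer
for n in ("top","scene"):
    c=viewer.capture(n); cv2.imwrite(f"pics/of_{n}.png",c["frame"][:,:,::-1])
overlay([],"pics/of_%s.png","oo",{"top":(310,155,100,60,8),"scene":(300,210,100,110,7)})
E
```

```text
t: 27.55
eef_pos: [0.5371, 0.0303, 0.1516]
orientation: [0.617, 0.747, 0.187, 0.163]
wrist_force: [0.2, 0.9, -4.0]
width: 0.152
[ 0.18032098  0.94633458 -4.02294738]
bar rel TCP (normal, lat, along) [[-0.01653776 -0.00681124 -0.00888522]]
```

View pics/oo_top.png

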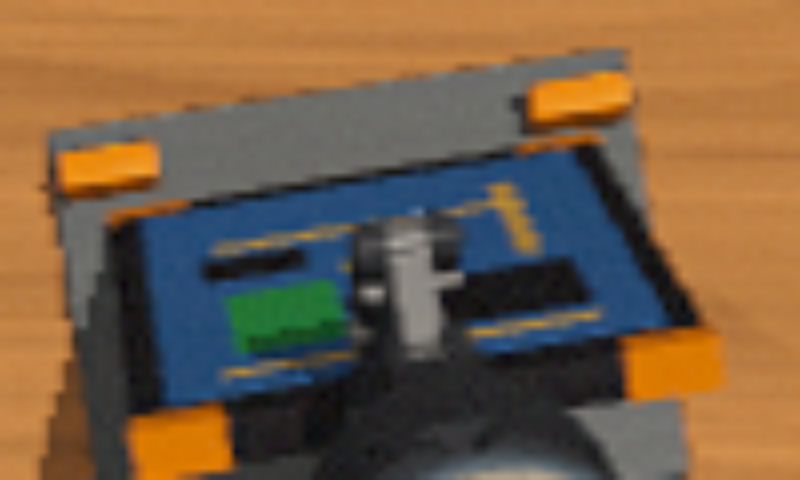

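It is square to the lips now, with gaps on both sides. Continuing down.

```bash
python3 -m crank '[[0,0,0.025,0,0,0],[0,0,0,0,0,0]]'; python3 -m crank '[[0,0,0.02,0,0,0],[0,0,0,0,0,0]]'
```

```text
t: 27.9
eef_pos: [0.538, 0.0305, 0.1507]
orientation: [0.617, 0.747, 0.188, 0.163]
wrist_force: [-0.2, -0.6, -3.9]
width: 0.149
t: 28.15
eef_pos: [0.5388, 0.0306, 0.1503]
orientation: [0.617, 0.747, 0.188, 0.164]
wrist_force: [-2.1, -0.6, -0.3]
width: 0.15
```

Contact (the vertical force rose by about 4 N). I'll open just a few millimetres so that the tablet settles back on the prop between the fingers.

```bash
python3 -m crank '[[0,0,0,0,0,0],[0,0,0,0,0,0],[0,0,0,0,0,0]]' 0.5 20
python3 - <<'E'
from ov import *
o=now(); print(o['wrist_force'],o['width']*85)
from cell import viewer
for n in ("top","scene"):
    c=viewer.capture(n); cv2.imwrite(f"pics/pf_{n}.png",c["frame"][:,:,::-1])
M=seatpose()
overlay([(M,(0,255,0))],"pics/pf_%s.png","po",{"top":(310,130,130,100,6),"scene":(300,210,100,110,7)})
E
```

```text
t: 28.52
eef_pos: [0.5385, 0.0305, 0.1496]
orientation: [0.617, 0.747, 0.187, 0.163]
wrist_force: [-2.1, -0.3, 0.8]
width: 0.249
[-2.10821297 -0.2832501   0.76815848] 21.20435501628801
```

View pics/po_top.png

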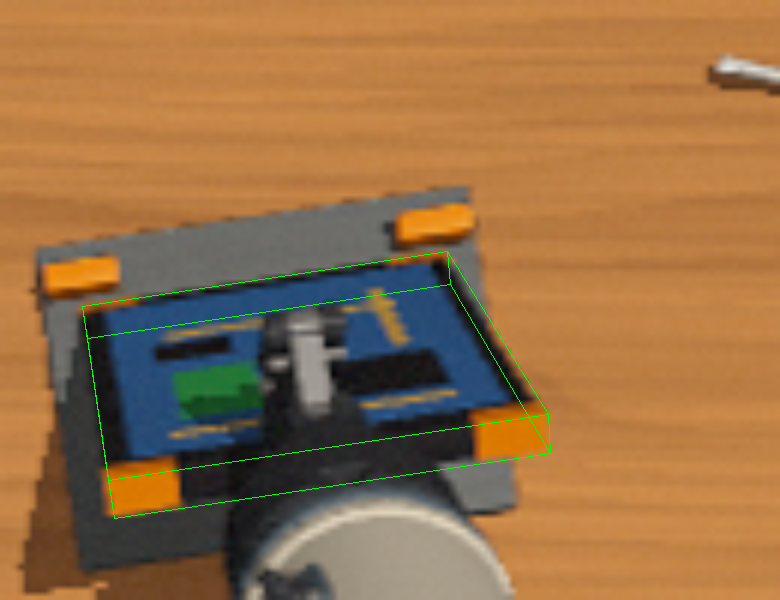

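View pics/po_scene.png

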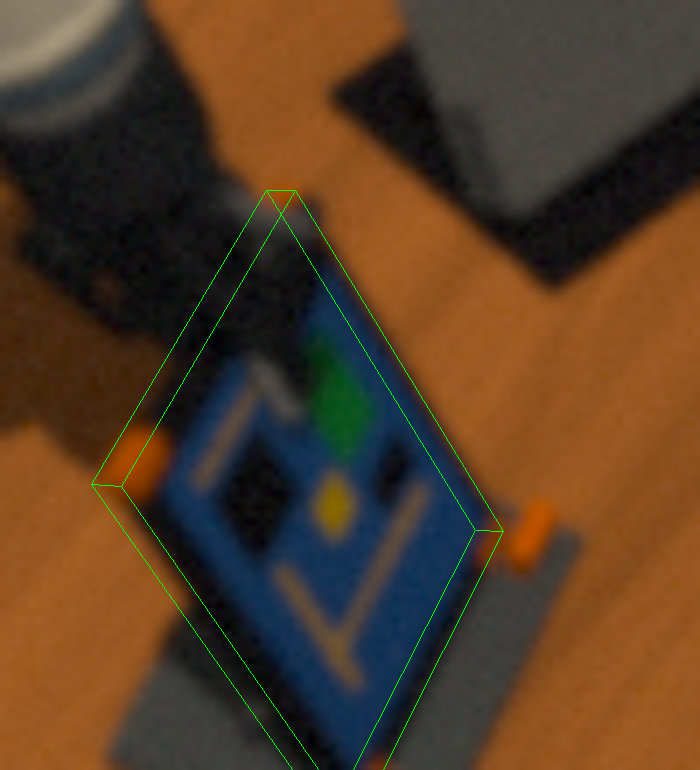

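The tablet settled within 1–2 mm of the model seat pose in the top view. Opening further and backing out up the slope, slowly at first.

```bash
python3 -m crank '[[0,0,0,0,0,0],[0,0,0,0,0,0],[0,0,0,0,0,0]]' 0.1
python3 - <<'E'
from ov import *
o=now(); print(o['wrist_force'],o['width']*85)
from cell import viewer
for n in ("top","scene"):
    c=viewer.capture(n); cv2.imwrite(f"pics/qf_{n}.png",c["frame"][:,:,::-1])
overlay([],"pics/qf_%s.png","qo",{"top":(310,130,130,100,6),"scene":(290,200,110,110,7)})
E
```

```text
t: 29.0
eef_pos: [0.5385, 0.0306, 0.1494]
orientation: [0.617, 0.747, 0.187, 0.163]
wrist_force: [1.0, -0.0, 0.5]
width: 0.447
[ 1.01718622 -0.04371257  0.45247494] 38.03650568480872
```

View pics/qo_scene.png

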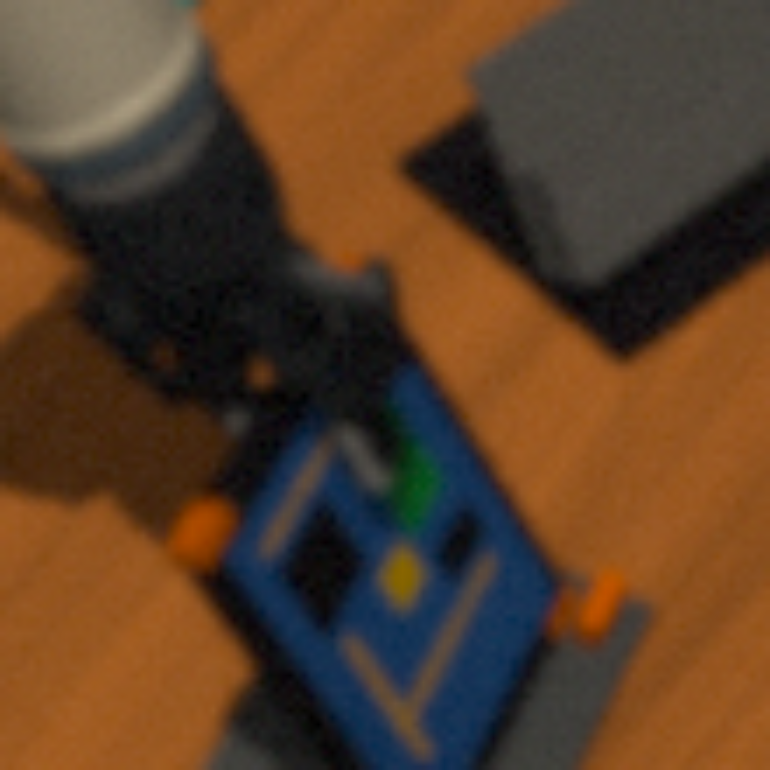

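View pics/qo_top.png

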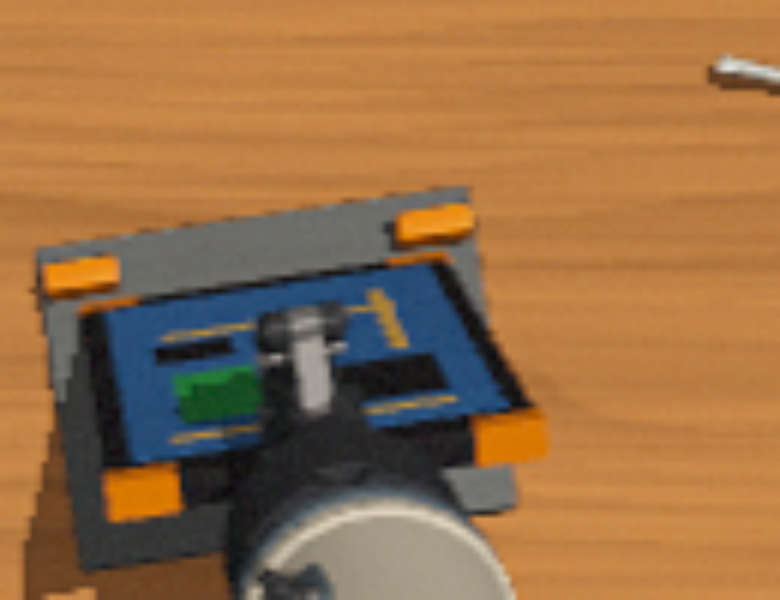

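Released. The tablet is stable on the prop and no longer touched, with wrist forces near zero. Retracting up the slope.

```bash
python3 -m crank '[[0,0,-0.08,0,0,0],[0,0,-0.15,0,0,0],[0,0,-0.2,0,0,0],[0,0,-0.3,0,0,0],[0,0,-0.4,0,0,0],[0,0,-0.6,0,0,0],[0,0,-0.6,0,0,0],[0,0,0,0,0,0]]'
python3 - <<'E'
from ov import *
o=now(); print(o['wrist_force'],o['width']*85)
from cell import viewer
for n in ("top","scene"):
    c=viewer.capture(n); cv2.imwrite(f"pics/rf_{n}.png",c["frame"][:,:,::-1])
overlay([(seatpose(),(0,255,0))],"pics/rf_%s.png","ro",{"top":(310,130,130,100,6),"scene":(290,200,110,130,6)})
E
```

```text
t: 30.1
eef_pos: [0.4722, 0.0192, 0.2772]
orientation: [0.616, 0.746, 0.189, 0.166]
wrist_force: [0.2, -0.4, 0.7]
width: 0.451
[ 0.20228643 -0.42773864  0.6858457 ] 38.34093480118215
```

View pics/ro_scene.png

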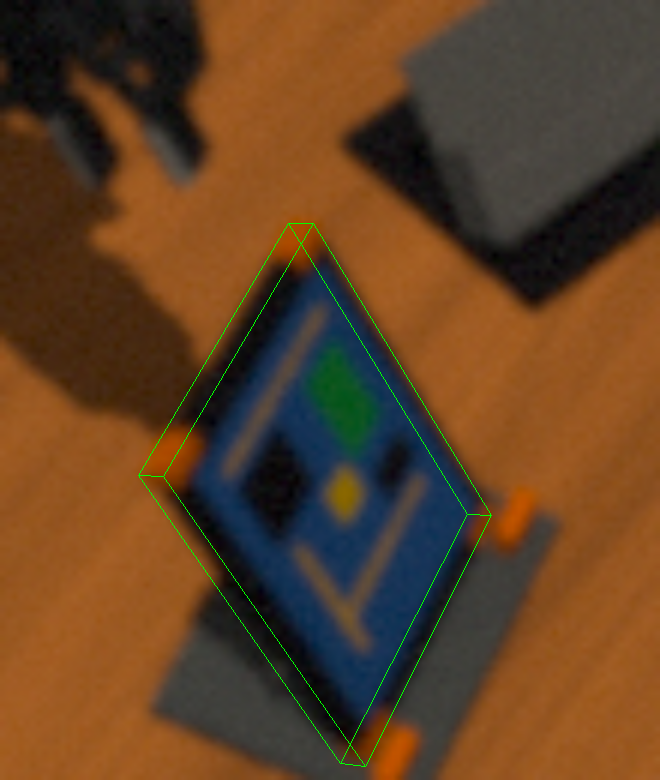

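View pics/ro_top.png

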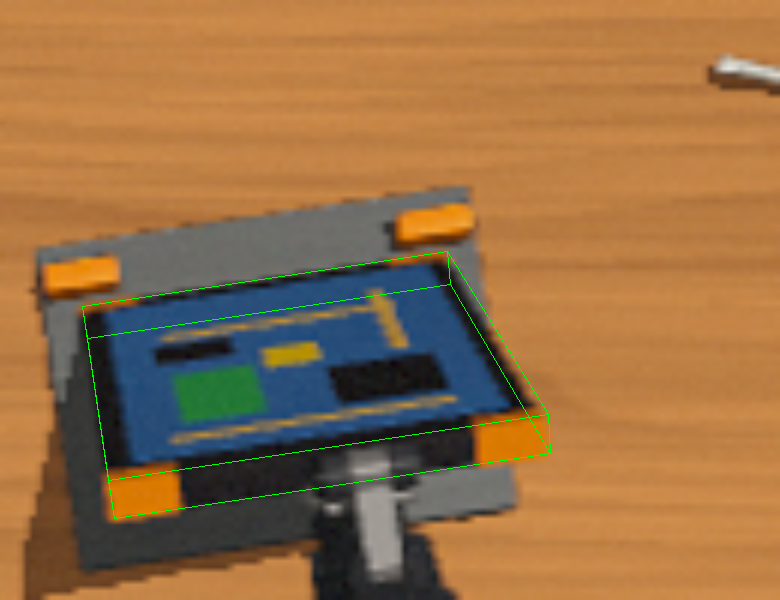

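View pics/rf_top.png

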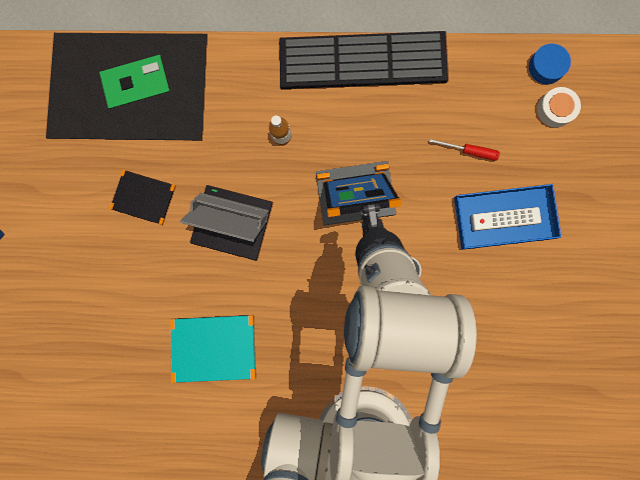

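```bash
python3 -m crank '[[0,0,-0.3,0,0,0],[0,0,-0.2,0,0,0],[0,0,0,0,0,0],[0,0,0,0,0,0]]'
python3 - <<'E'
import cv2,numpy as np
from cell import viewer,env
f=viewer.capture("scene")["frame"][:,:,::-1]; cv2.imwrite("pics/final_scene.png",f)
a=cv2.imread("pics/scene0.png")
b=cv2.imread("pics/rf_top.png"); t=viewer.capture("top")["frame"][:,:,::-1]
for n,(x,y,w,h) in {"tin":(255,280,32,30),"flux":(412,255,30,38),"driver":(295,370,65,58)}.items(): print(n,np.abs(a[y:y+h,x:x+w].astype(int)-f[y:y+h,x:x+w]).mean().round(2))
d=np.abs(b[150:220,312:398].astype(int)-t[150:220,312:398])[:35]; print("tablet moved?",d.mean().round(2))
E
```

```text
t: 30.7
eef_pos: [0.4579, 0.0171, 0.2979]
orientation: [0.617, 0.747, 0.187, 0.163]
wrist_force: [0.1, -1.1, 0.4]
width: 0.449
tin 2.6
flux 2.92
driver 2.89
tablet moved? 1.99
```

View pics/final_scene.png

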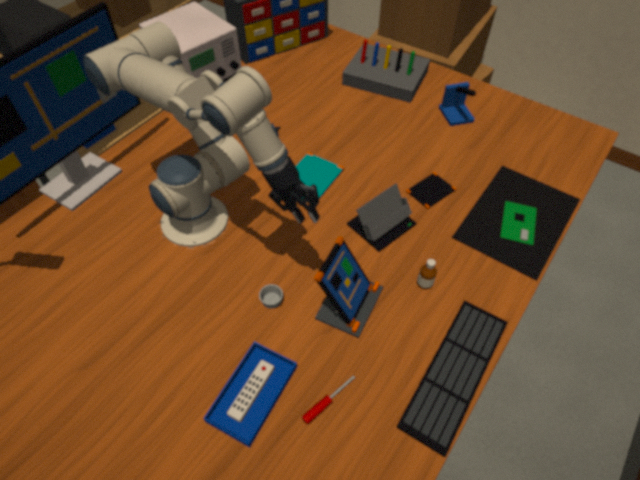

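The tablet stands on the stand at (350,280), the remote is in the tray at (250,390), and the tin, bottle and screwdriver are where they started. The arm is clear of everything, so I'm handing in.

```bash
python3 -c "
from cell import env
print(env.job_done())"
```

```text
the job is handed in; nothing more can be done
None
```

I handed the job in at about 31 s of the 72 s. The remote is in the blue tray, the prop is open on its stop, and the tablet stands on the stand with its screen to the front. No verdict was reported.

**Final checks, from the cameras:**
- **Tablet:** it sits behind both lips, within a few millimetres of the planned seat pose, square and centred. It did not move after release, and its back rests on the prop by appearance and fit. I had no reading of the contact force.
- **Remote:** it lies flat and near the middle of the tray.
- **Bystanders:** the image patches around the tin, bottle and screwdriver matched the start picture to within noise.
- **Arm:** it was clear of everything, with wrist forces near zero.

**What disagreed on the way:**
- **Grip:** the tablet sat about 8 mm off-centre in the gripper and was turned slightly, so I corrected for both before setting it down.
- **Cameras:** the two views differed by 2–3 pixels on the tablet's height, so I lowered it by feel for the last few millimetres.
- **Touch-down:** the 4 N rise in force came where the fingertips were about 1 mm above the prop bar. I can't rule out that a finger touched the bar first. When I opened the fingers, the tablet settled into place.

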